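Spread a snap ring over a spindle stub

TASK

One of the three snap rings on the rack fits the groove in the upright spindle stub: take the spreading pliers out of their holder, pick that ring up on the tips, and lower it, spread, over the stub until it is level with the groove. Finish still squeezing the pliers and holding the ring level there, spread around the stub and carried by the pliers alone, ring and pliers clear of the stub. Leave the other two rings and the loose parts on the plate where they are.

Things in the scene. Friction and masses are not known exactly. Their poses are not given: they have to be found in the camera images.
- pliers: Spreading pliers standing tips down in the holder, loose, 0.18 kg, 170 mm tall. Squeezing the rubber grips on top spreads the tips against a spring. Origin: midway between the tips, at the top of their lips when squeezed. z up; x: the way the bent tips point (to the ring's back in use); y: line along which grips and tips move. Levers and feet at x -26 to -8 mm, feet down to z -8 mm; pivot at z 80.
- pliers_tips (a point): The pliers' origin again. Each tip: a stem (x -4 to 4 mm) with, outside, a 3 mm lip below and a shoulder above; a ring end sits in the 7 mm high notch between. Relaxed: stems 10 mm apart over their outer faces, lips 16 mm, shoulders 25 mm; lip tops 3.5 mm, lip undersides 8 mm below the origin, shoulder undersides 2.5 to 5 mm above. Squeezed: faces 46 mm apart, lip tops at 0, shoulders at 7 mm.
- pliers_grip (a point): Midway between the rubber grips: x -14 mm, z 150 mm from the pliers' origin. Grips 18 mm wide in x, 32 mm high; outsides 56 mm apart here relaxed (61 at the top, 47 at the bottom), 26 mm squeezed. Takes 6 N at first, about 19 N at the stop with a ring on; the spring keeps the grips against the fingers as they open. The pliers may shift some mm along the fingers while squeezed.
- pliers_left (a joint): Turn of the pliers' levers (both turn alike): 0 relaxed, 0.22 rad fully squeezed (stop).
- holder: Grey block, 64 mm (x) by 70 mm (y) by 48 mm high, fixed, with a rectangular pocket 36 by 40 mm in which the pliers stand on its floor at 8 mm. Origin: centre of its underside.
- rack: Aluminium block, 85 mm (x) by 270 mm (y) by 30 mm high, fixed, with a 12 mm high ridge along its back (+x) edge. Three rings lie on it in a row along y, 88 mm apart, in any order, their mouths 9 mm out over the front (-x) edge. Origin: centre of its underside.
- ring_m: Steel snap ring, relaxed 42 mm inside, 52 mm outside diameter, 5 mm thick, flat on the rack, mouth over its front edge. Origin: on the underside, midway between its ends (in the mouth); +x to its centre (27 mm) and back (50.5 mm), z up. Ends are lugs 12 mm long (x -6 to 6), 7 mm wide, 23 mm apart (2 mm less at their -x end). 
- ring_m_left (a joint): Opening of each arm of the middle ring (two stiff arms hinged at the back with a spring, opening alike; 4 to 7 N at the lugs): 0 relaxed, about 0.235 rad when the pliers are fully squeezed; the stub passes through above about 0.16 rad, with about 2 mm to spare all round at 0.23.
- ring_m_centre (a point): Centre of the middle ring as relaxed, at half its thickness, fixed to its back. With the ring spread, the room inside is best centred 3.5 mm from here towards the mouth (-x of the ring).
- ring_s: Steel snap ring, relaxed 30 mm inside, 40 mm outside diameter, 5 mm thick, flat on the rack, mouth over its front edge. Origin: on the underside, midway between its ends (in the mouth); +x to its centre (21 mm) and back (38.5 mm), z up. Ends are lugs 12 mm long (x -6 to 6), 7 mm wide, 23 mm apart (2 mm less at their -x end). 
- ring_l: Steel snap ring, relaxed 54 mm inside, 64 mm outside diameter, 5 mm thick, flat on the rack, mouth over its front edge. Origin: on the underside, midway between its ends (in the mouth); +x to its centre (33 mm) and back (62.5 mm), z up. Ends are lugs 12 mm long (x -6 to 6), 7 mm wide, 23 mm apart (2 mm less at their -x end). 
- stub: Upright steel spindle stub, fixed: round foot 90 mm across and 12 mm high, collar 60 mm across up to 34 mm, then a shaft 44 mm across up to its chamfered top at 91 mm, with one groove. Origin: centre of its underside, z up the axis.
- groove (a point): Point on the stub's axis at the middle of the groove's height: 65 mm above the plate. The groove runs from 60 to 70 mm, 42 mm across, darker than the shaft.
- collet_a: Loose steel collet, 33 mm across, 41 mm high, leave it alone. Origin: centre of its underside.
- collet_b: Another such collet, leave it alone.
- collet_c: Another such collet, leave it alone.
- sleeve: Loose steel sleeve, end on, 40 mm across, 30 mm high, leave it alone. Origin: centre of its underside.
- clamp_nut: Loose dark clamping nut, 48 mm across, 18 mm high, leave it alone. Origin: centre of its underside.
- spanner: Loose spanner, 170 mm long, leave it alone.

How it is judged (in metres and radians):
On the way, in this order (a step that is already met when the one before it is completed fails the run):
1. the pliers have been lifted out of their holder (height (world z) of pliers above 0.065 m), for 0.1 s.
2. the right ring has been lifted off the rack on the tips of the pliers (height (world z) of ring_m above 0.045 m and contact force between pliers and ring_m above 1 N and contact force between ring_m and rack below 0.1 N), for 0.2 s.
At the end, for the whole second after the job is handed in: Middle ring around the stub (centre within 8 mm of the axis), at rest, within 3 mm of mid-groove height, tilt below 0.15 rad, spread above 0.16 rad on the pliers (over 2 N), fingers squeezing the pliers (over 5 N); ring and pliers press the stub with less than 1 N (horizontal distance between ring_m_centre and groove below 0.008 m and z of ring_m_centre in the frame of groove between -0.003 and 0.003 m and angle between ring_m's own z axis and vertical below 0.15 rad and value of joint ring_m_left above 0.16 rad and contact force between each of ring_m, pliers and stub below 1 N and contact force between pliers and ring_m above 2 N and contact force between the fingers and pliers above 5 N and linear speed of ring_m below 0.02 m/s); the arm keeps its last pose, push and grip.
It fails at once if one of the other rings was shifted by more than 15 mm (distance of any of ring_s, ring_l from where it was at the start of the episode above 0.015 m).
It fails at once if a loose part on the plate was shifted by more than 30 mm (distance of any of collet_a, collet_b, collet_c, sleeve, clamp_nut, spanner from where it was at the start of the episode above 0.03 m).
It also fails if it takes over 58 s, if anything falls off the work surface, if the arm or the gripper's body presses on something with over 40 N, if the wrist force passes 120 N, or if a joint passes its speed limit or range.

ROBOT

A 6-joint arm with a two-finger parallel gripper is mounted at the origin on the work surface. World frame = base frame: x ahead of the robot, y to its left, z up, the work surface at z = 0. Lengths are in m, angles in degrees, forces in N, time in s.
With the tool pointing down it reaches from about 0.3 to 0.75 m from the base axis. Payload 8.5 kg.
Tool frame: the origin (TCP) lies at the very end of the fingers, on their centre line; the grasp point (between the pads) lies 19 mm behind it (env.hold_point_z is the distance from the TCP to the grasp point, in m); z points along the fingers, y is the line along which they close (so a half turn about z gives the same grasp; the last joint's range is limited). The gripper opens to 85 mm and grips with 20 to 120 N. Pads are 22 mm wide; open, the fingers measure 114 mm over their backs; the gripper's body (76 mm by 85 mm) begins 54 mm behind the grasp point. The pads swing forward as they close: fully open they stand 13 mm farther back than shut.
Start: joints at [-79.486, 21.807, 74.336, -0, 83.858, -12.336], TCP at [0.214, -0.507, 0.231] pointing down, gripper open.
Joint ranges: [-178.18, 178.18], [-50.72, 133.34], [12.68, 142.11], [-81.47, 261.47], [9.98, 163.14], [-165.26, 165.26]. Speed limits (degrees/s): [136.94, 136.94, 180, 180, 180, 180].

INTERFACE

Orientations are given as a 3x3 rotation matrix whose columns are the frame's x, y, z axes.
In Python, from rig import env, optics gives the robot as it stands.
- The arm moves only by the shell command python3 -m jog 'ROWS' [OPENING] [FORCE]. ROWS is JSON, a list of rows, each an object with "linear": the shift along the tool's x, y, z in units of 40 mm (1.0 is 40 mm), a list of three; "roll": the turn about the tool's z in units of 5 degrees (1.0 is 5 degrees). A call has 1 to 12 rows; each row shifts and turns the commanded pose from where the row before left it, along the tool's axes as they then stand; what a row does not reach is not made up. A row lasts 1/12 s, in which the tool goes at most 41.7 mm and 7.16 degrees, less where a joint would pass 70% of its speed; a pose out of reach is approached as far as the arm can. A call is refused whole if a number of a shift passes 1 or a number of a turn 1, either way. A call with a gripper value outside its range is refused whole. OPENING is the opening, from -1 (shut) to 1 (fully open), set as the call begins (- or left out, the last holds). The fingers move at their own pace and stop on an object; FORCE is the grip in N (left out, the last holds). Time passes only in rows, so rows that do not move let the fingers close. It gives the time, the measured TCP pose, the force, the opening and the grip force at its end, in the units of the state.
- env.observe(): the state, without advancing time (a new reading comes with each control period).
- optics.get_image(name): name is "scene" or "top" or "wrist"; returns the picture (400x640x3 uint8, red, green, blue); there is no depth.
- optics.calibration(name): a dict with "fov_y" (degrees; the focal length in pixels is half the picture's height over the tangent of half this angle, whatever the lens; pixels are square), "cx", "cy" (the principal point, pixels), "D" ([k1, k2, p1, p2, k3] as OpenCV has them; the pictures are not rectified), "T" (4x4, takes a point from camera to world coordinates). Camera axes: x right, y down, z forward; pixel columns grow to the right and rows downward; lengths in m; the calibration is good to about 2 mm. A picture is of the moment at which its call begins: read the wrist's pose just before it. calibration takes no time and is no camera call; for the wrist camera it gives the pose at the moment of the call.
- env.close_job(): hands the job in; it is judged then, once.
The state is a dict: "time_s": time; "q": joint angles; "qvel": joint speeds; "joint_efforts": joint torques, N m; "position": TCP position; "tool_rot": TCP orientation; "ft_force": force on the tool from outside, world axes, zero at the start; "wrist_torque": the same for the moment, N m; "grip_width": finger opening in m; "gripper_force": force on a finger pad.
Only numpy, scipy, OpenCV 4.12 (cv2) and the standard library are available. Lean on these libraries where they do the work, as an engineer would, in place of code of your own. Each camera call takes 0.05 s, during which the arm holds its last target. There are 200 camera calls.

## Working session

There is one attempt and no reset: what is moved stays moved. The work goes in short steps, Python scripts to look and compute and a shell command to move; the robot and the scene stay as the last step left them, time stands still between calls to the robot, and variables do not carry over. Pictures are saved under pics/ and viewed, at most 10 in all, crops included, and the job is handed in when it is done.

```bash
ls; mkdir -p pics; python3 - <<'E'
from rig import env, optics
import cv2,json,numpy as np
s=env.observe();print(s['time_s'],s['position'],s['tool_rot'],s['grip_width'],env.hold_point_z)
for n in ['scene','top']:
    im=optics.get_image(n);cv2.imwrite(f'pics/{n}0.png',im[:,:,::-1]);c=optics.calibration(n);print(n,c)
E
```

```text
pics
0.0 [ 0.213517   -0.50654788  0.23069625] [[ 9.21521107e-01  3.88328204e-01 -2.36416553e-04]
 [ 3.88328115e-01 -9.21520002e-01  1.46988757e-03]
 [ 3.52936219e-04 -1.44633962e-03 -9.99998892e-01]] 0.08556661611130478 0.0187
scene {'fov_y': 56.17672021745442, 'cx': 326.7870682719744, 'cy': 203.57126394682186, 'D': array([-0.06585613,  0.        ,  0.        ,  0.        ,  0.        ]), 'T': array([[ 0.45882799,  0.61664377, -0.63970879,  1.09169068],
       [ 0.88829295, -0.33480452,  0.31439079, -0.27710701],
       [-0.02031027, -0.7125001 , -0.701378  ,  0.72889705],
       [ 0.        ,  0.        ,  0.        ,  1.        ]])}
top {'fov_y': 56.95766915649573, 'cx': 321.4347318780172, 'cy': 200.57842457976392, 'D': array([-0.0640991,  0.       ,  0.       ,  0.       ,  0.       ]), 'T': array([[-0.02151445, -0.99556048,  0.09163224,  0.51055183],
       [-0.99974343,  0.02077374, -0.00902971, -0.00127528],
       [ 0.00708608, -0.091803  , -0.99575198,  0.90709748],
       [ 0.        ,  0.        ,  0.        ,  1.        ]])}
```

View pics/scene0.png

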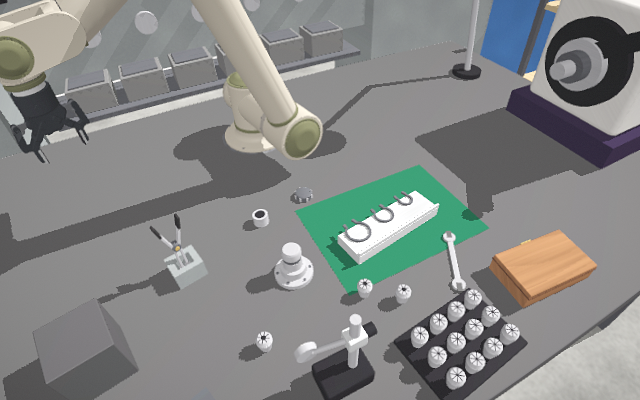

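View pics/top0.png

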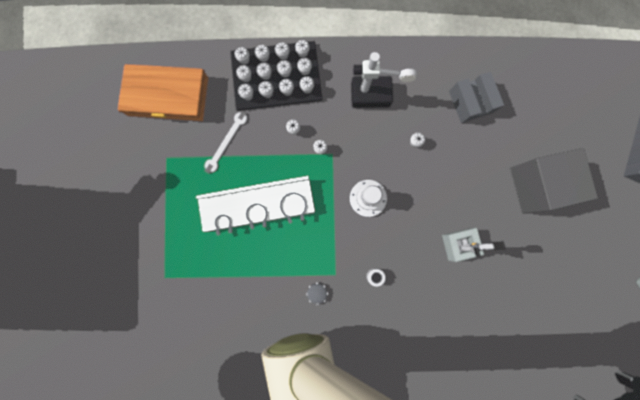

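Scene: pliers/holder at (185,260), stub (292,262), rack with three rings (357..405, 200..235). Top: holder (465,245), stub (369,197), rings S (223,222), M (257,214), L (294,205).

```bash
cat > h.py <<'E'
import numpy as np,cv2
from rig import env,optics
def K(c):
    f=200/np.tan(np.radians(c['fov_y'])/2);return np.array([[f,0,c['cx']],[0,f,c['cy']],[0,0,1]])
def ray(c,uv):
    p=cv2.undistortPoints(np.array(uv,float).reshape(-1,1,2),K(c),c['D']).reshape(-1,2)
    d=np.c_[p,np.ones(len(p))]@c['T'][:3,:3].T;return c['T'][:3,3],d
def onz(c,uv,z):
    o,d=ray(c,uv);return o+d*((z-o[2])/d[:,2])[:,None]
def tri(c1,u1,c2,u2):
    o1,d1=ray(c1,u1);o2,d2=ray(c2,u2);out=[]
    for a,b in zip(d1,d2):
        t=np.linalg.lstsq(np.c_[a,-b],o2-o1,rcond=None)[0];p,q=o1+a*t[0],o2+b*t[1];out.append(np.r_[(p+q)/2,np.linalg.norm(p-q)])
    return np.array(out)
def proj(c,P):
    T=np.linalg.inv(c['T']);P=np.array(P,float).reshape(-1,3)@T[:3,:3].T+T[:3,3]
    return cv2.projectPoints(P,np.zeros(3),np.zeros(3),K(c),c['D'])[0].reshape(-1,2)
def snap(n,name=None):
    c=optics.calibration(n);im=optics.get_image(n)[:,:,::-1].copy()
    if name: cv2.imwrite(f'pics/{name}.png',im)
    return c,im
E
python3 - <<'E'
import cv2,numpy as np
t=cv2.imread('pics/top0.png');s=cv2.imread('pics/scene0.png')
def crop(i,x,y,w,h,W,H): return cv2.resize(i[y:y+h,x:x+w],(W,H),interpolation=cv2.INTER_CUBIC)
a=np.vstack([np.hstack([crop(t,435,220,70,50,420,300),crop(s,145,205,75,90,300,300)[:, :300]]),
 np.hstack([crop(t,190,165,140,75,560,300),crop(t,345,175,50,50,240,300)[:,:160]])]) if 0 else np.vstack([np.hstack([crop(t,435,220,70,50,420,300),crop(s,145,205,95,75,380,300)]),np.hstack([crop(t,190,165,140,75,560,300),crop(t,345,172,40,50,240,300)])])
cv2.imwrite('pics/c0.png',a)
E
```

```text
(no output)
```

View pics/c0.png

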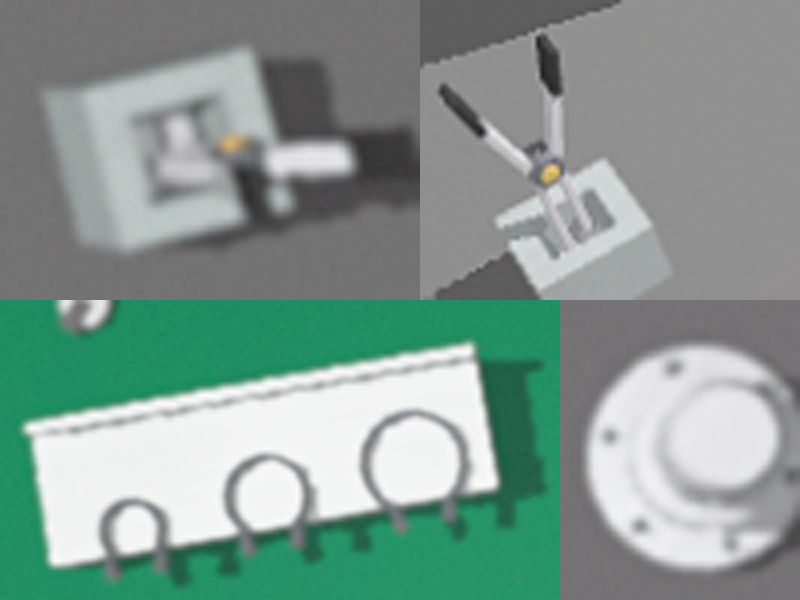

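Crop: middle ring (268,495) is the medium one, mouths toward the robot; holder with pliers whose grips line runs about along world y; gold pivot visible in both views. Measuring.

```bash
python3 - <<'E'
from h import *
ct,cs=optics.calibration('top'),optics.calibration('scene')
t=lambda x,y:(435+x/6,220+y/6)
s=lambda x,y:(145+(x-420)/4,205+y/4)
r=lambda x,y:(190+x/4,165+(y-300)/4)
u=lambda x,y:(345+(x-560)/6,172+(y-300)/6)
print('pivot',tri(ct,[t(232,143)],cs,[s(548,172)]))
print('holder top TL,TR,BL,BR',onz(ct,[t(75,93),t(250,47),t(122,252),t(245,220)],.048))
print('pocket',onz(ct,[t(130,115),t(210,97),t(150,200),t(238,180)],.048))
print('grip tip right in top',tri(ct,[t(352,160)],cs,[s(483,130)]),tri(ct,[t(352,160)],cs,[s(553,92)]))
print('stub top',onz(ct,[u(725,437)],.091),'foot',onz(ct,[u(702,457)],.012))
print('rings lugs S,M,L',onz(ct,[r(112,570),r(162,562),r(250,545),r(299,537),r(399,522),r(449,513)],.0325))
print('M ring centre',onz(ct,[r(268,496),r(268,456)],.0325))
print('rack front',onz(ct,[r(55,566),r(497,488)],.03))
# stub segmentation
c=optics.calibration('wrist');print(c['fov_y'],c['cx'],c['cy'],c['T'])
print(np.linalg.inv(np.block([[env.observe()['tool_rot'],np.array(env.observe()['position'])[:,None]],[np.zeros((1,3)),1]]))@c['T'])
E
```

```text
pivot [[ 0.48147952 -0.34534916  0.09581511  0.00195093]]
holder top TL,TR,BL,BR [[ 0.50123661 -0.30281388  0.048     ]
 [ 0.51740328 -0.37386772  0.048     ]
 [ 0.43910972 -0.31852314  0.048     ]
 [ 0.45000813 -0.36820077  0.048     ]]
pocket [[ 0.49210191 -0.32429393  0.048     ]
 [ 0.49826269 -0.3566806   0.048     ]
 [ 0.45888528 -0.33062229  0.048     ]
 [ 0.46562164 -0.36620305  0.048     ]]
grip tip right in top [[ 0.47645206 -0.3679539   0.1389969   0.00208999]] [[ 0.48288287 -0.33975506  0.16505611  0.03214715]]
stub top [[ 0.59614457 -0.12286803  0.091     ]] foot [[ 0.59643196 -0.12495565  0.012     ]]
rings lugs S,M,L [[0.52013351 0.2377247  0.0325    ]
 [0.52431022 0.20787324 0.0325    ]
 [0.53335604 0.15545754 0.0325    ]
 [0.53751175 0.12632153 0.0325    ]
 [0.54518521 0.06691386 0.0325    ]
 [0.54990342 0.03719226 0.0325    ]]
M ring centre [[0.56220775 0.14457029 0.0325    ]
 [0.58605409 0.1444278  0.0325    ]]
rack front [[0.52315672 0.27265918 0.03      ]
 [0.5643041  0.0084714  0.03      ]]
63.34709298576653 318.9964070113167 197.8717065533142 [[ 3.89389120e-01 -8.86004937e-01 -2.51736699e-01  2.76918028e-01]
 [-9.21073254e-01 -3.74687654e-01 -1.05986902e-01 -4.80987161e-01]
 [-4.17714815e-04  2.73138086e-01 -9.61974746e-01  3.74504821e-01]
 [ 0.00000000e+00  0.00000000e+00  0.00000000e+00  1.00000000e+00]]
[[ 1.15516481e-03 -9.61900571e-01 -2.73397067e-01  6.83988507e-02]
 [ 9.99998933e-01  8.66617059e-04  1.17617991e-03  8.54297311e-04]
 [-8.94437566e-04 -2.73398134e-01  9.61900546e-01 -1.43715270e-01]
 [ 0.00000000e+00  0.00000000e+00  0.00000000e+00  1.00000000e+00]]
```

```bash
python3 -m jog '[{"linear":[0.77,-0.12,-0.07],"roll":0},{"linear":[0.77,-0.12,-0.07],"roll":0},{"linear":[0.77,-0.12,-0.07],"roll":0},{"linear":[0.77,-0.12,-0.07],"roll":0},{"linear":[0.77,-0.12,-0.07],"roll":0},{"linear":[0.77,-0.12,-0.07],"roll":0},{"linear":[0.77,-0.12,-0.07],"roll":0},{"linear":[0.77,-0.12,-0.07],"roll":0},{"linear":[0.77,-0.12,-0.07],"roll":0},{"linear":[0.77,-0.12,-0.07],"roll":0},{"linear":[0,0,0],"roll":1},{"linear":[0,0,0],"roll":1}]' 1 40
python3 - <<'E'
from h import *
c,im=snap('wrist','w1');s=env.observe();print(s['position'],s['tool_rot'])
E
```

```text
time_s: 1.1
position: [0.48, -0.3417, 0.2588]
tool_rot: [[0.975, 0.221, -0.0], [0.221, -0.975, 0.001], [-0.0, -0.001, -1.0]]
ft_force: [0.4, 0.2, 0.2]
grip_width: 0.0855
gripper_force: 0.0
[ 0.47938225 -0.34220086  0.25881044] [[ 9.76607925e-01  2.15026695e-01 -6.93741079e-04]
 [ 2.15027162e-01 -9.76607827e-01  6.87572921e-04]
 [-5.29666435e-04 -8.20662339e-04 -9.99999523e-01]]
```

View pics/w1.png

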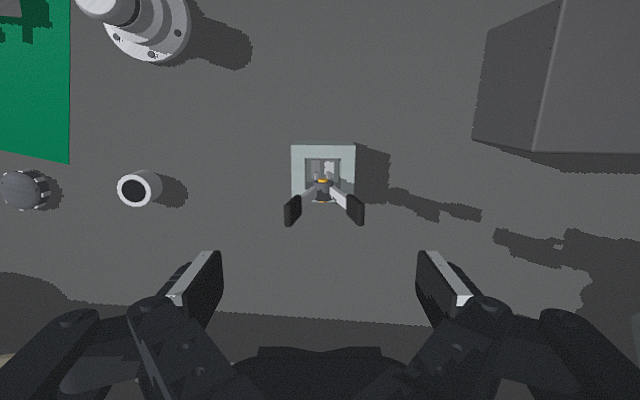

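```bash
python3 - <<'E'
from h import *
im=cv2.imread('pics/w1.png');cv2.imwrite('pics/c1.png',cv2.resize(im[140:230,275:375],(800,720),interpolation=cv2.INTER_CUBIC)[:600+120].copy()[0:720:1] if 0 else cv2.resize(im[140:230,275:375],(660,594),interpolation=cv2.INTER_CUBIC))
E
```

```text
(no output)
```

View pics/c1.png

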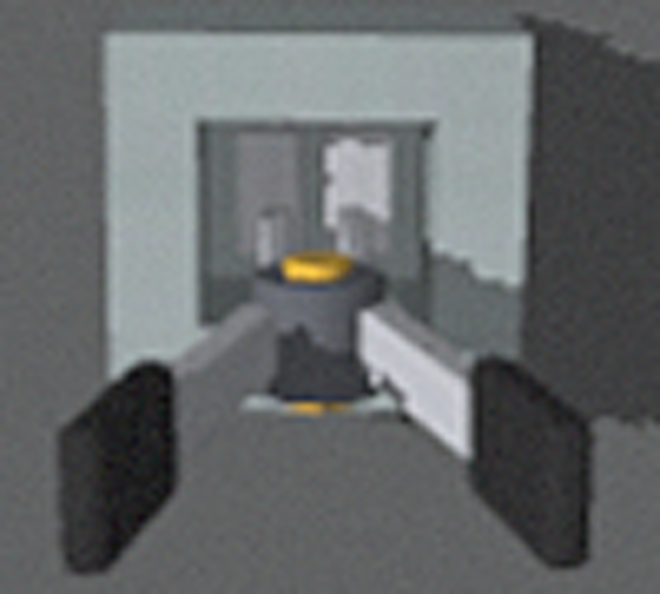

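The crop shows tips at the +x side of the pocket (bright shoulders at (265,190),(355,185)), so pliers x ≈ tool x; grip top outer edges at x=62 and 588, back edge y≈566.

```bash
python3 - <<'E'
from h import *
c=optics.calibration('wrist');s=env.observe();R,p=np.array(s['tool_rot']),np.array(s['position'])
w=lambda x,y:(275+x/6.6,140+y/6.6)
P=onz(c,[w(62,430),w(588,420),w(65,570),w(588,562)],.182)
print((P-p)@R*1000)
Q=onz(c,[w(105,35),w(532,32)],.048);print((Q-p)@R*1000)
Q=onz(c,[w(197,120),w(435,120)],.048);print('pocket',(Q-p)@R*1000)
Q=onz(c,[w(232,130),w(300,130),w(325,135),w(390,140)],.0235);print('tips',(Q-p)@R*1000)
print('piv',(onz(c,[w(318,258)],.096)-p)@R*1000)
E
```

```text
[[  0.52070053 -23.35126413  76.82936412]
 [  1.71529121  33.30369311  76.78223677]
 [-15.57121066 -23.46978583  76.83798473]
 [-14.56314092  33.93778376  76.79033854]]
[[ 27.18509114 -29.17121669 210.82008102]
 [ 27.75094528  41.07188069 210.76213541]]
pocket [[ 13.16444574 -14.18902533 210.81521196]
 [ 13.20849621  25.41366481 210.78268817]]
tips [[  7.55399931  -9.0262363  235.3139584 ]
 [  7.56886825   3.08747868 235.30400925]
 [  6.67771397   7.5461272  235.30082222]
 [  5.79229387  19.14497136 235.29177246]]
piv [[  0.3857952    5.37699329 162.80590039]]
```

```bash
python3 -m jog '[{"linear":[-0.175,0.125,0],"roll":-0.15},{"linear":[0,0,0],"roll":0},{"linear":[0,0,0.5],"roll":0},{"linear":[0,0,0.7],"roll":0},{"linear":[0,0,0.7],"roll":0},{"linear":[0,0,0.5],"roll":0},{"linear":[0,0,0.3],"roll":0},{"linear":[0,0,0.1],"roll":0},{"linear":[0,0,0],"roll":0}]' 1 40
python3 -m jog '[{"linear":[0,0,0],"roll":0},{"linear":[0,0,0],"roll":0},{"linear":[0,0,0],"roll":0},{"linear":[0,0,0],"roll":0},{"linear":[0,0,0],"roll":0},{"linear":[0,0,0],"roll":0}]' 0.15 40
python3 - <<'E'
from h import *
c,im=snap('wrist','w2');s=env.observe();print(s['position'],s['grip_width'],s['gripper_force'],s['ft_force'],s['wrist_torque'])
E
```

```text
time_s: 1.9
position: [0.4728, -0.3493, 0.1465]
tool_rot: [[0.972, 0.235, -0.001], [0.235, -0.972, 0.001], [-0.001, -0.002, -1.0]]
ft_force: [-0.1, 0.1, 0.7]
grip_width: 0.0854
gripper_force: 0.0
time_s: 2.4
position: [0.4743, -0.3509, 0.1504]
tool_rot: [[0.972, 0.235, 0.005], [0.235, -0.972, -0.006], [0.003, 0.007, -1.0]]
ft_force: [1.5, -0.9, 9.6]
grip_width: 0.0493
gripper_force: 17.5
[ 0.47424151 -0.35094453  0.1503457 ] 0.04949507100079908 17.5486551085487 [ 0.46194987 -0.20169119 10.48136553] [-0.39365328 -0.15303387 -0.18158245]
```

View pics/w2.png

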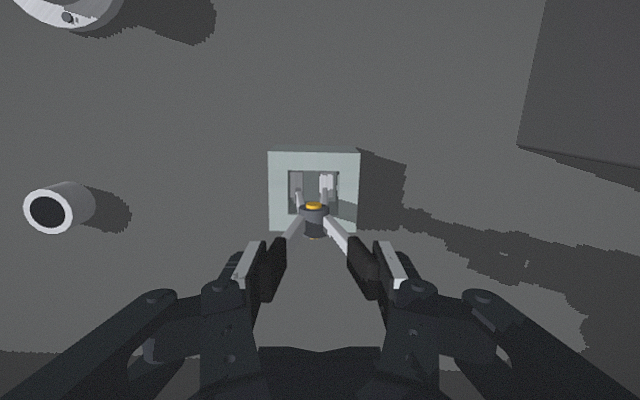

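Grips are between the pads at (265,270) and (365,270); the pads' forward swing presses the pliers to the floor a little. Lifting.

```bash
python3 -m jog '[{"linear":[0,0,-0.1],"roll":0},{"linear":[0,0,-0.2],"roll":0},{"linear":[0,0,-0.4],"roll":0},{"linear":[0,0,-0.5],"roll":0},{"linear":[0,0,-0.5],"roll":0},{"linear":[0,0,-0.5],"roll":0},{"linear":[0,0,-0.4],"roll":0},{"linear":[0,0,-0.3],"roll":0},{"linear":[0,0,-0.1],"roll":0},{"linear":[0,0,0],"roll":0}]'
python3 - <<'E'
from h import *
c,im=snap('wrist','w3');c2,im2=snap('scene','s3');s=env.observe();print(s['position'],s['grip_width'],s['gripper_force'],s['ft_force'],s['wrist_torque'])
a=cv2.resize(im[120:320,220:420],(400,400),interpolation=cv2.INTER_CUBIC);b=cv2.resize(im2[150:290,110:250],(400,400),interpolation=cv2.INTER_CUBIC)
cv2.imwrite('pics/c3.png',np.hstack([a,b]))
E
```

```text
time_s: 3.28
position: [0.4731, -0.3494, 0.2684]
tool_rot: [[0.972, 0.235, 0.001], [0.235, -0.972, -0.001], [0.001, 0.001, -1.0]]
ft_force: [-0.4, -0.1, -1.7]
grip_width: 0.0495
gripper_force: 6.4
[ 0.47279962 -0.34911754  0.26661328] 0.0491752385167127 6.355538545176387 [ 0.22615063 -0.40293263 -1.30167466] [-0.01905935  0.04178327 -0.01699965]
```

View pics/c3.png

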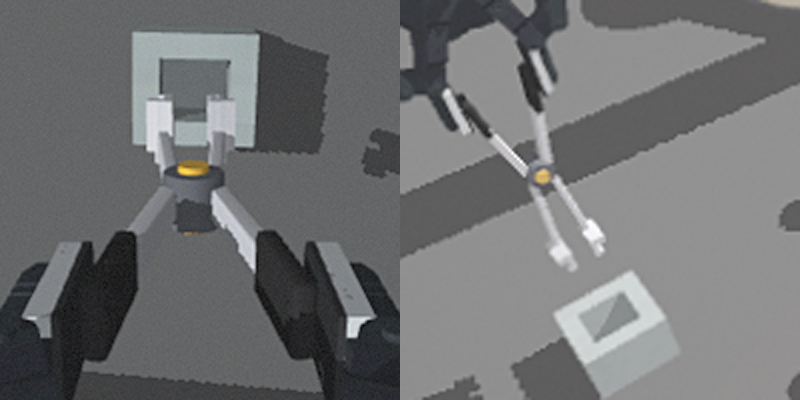

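Pliers are out, held between pads, tips at (158,110),(222,110) in the left crop, pivot upright. Carrying to the rack.

```bash
python3 -m jog '[{"linear":[0,0,0],"roll":0.94},{"linear":[0.1,-0.4,0],"roll":0},{"linear":[0.2,-0.8,0],"roll":0},{"linear":[0.23,-0.9,0],"roll":0},{"linear":[0.23,-0.9,0],"roll":0},{"linear":[0.23,-0.9,0],"roll":0},{"linear":[0.23,-0.9,0],"roll":0},{"linear":[0.23,-0.9,0],"roll":0},{"linear":[0.23,-0.9,0],"roll":0},{"linear":[0.23,-0.9,0],"roll":0},{"linear":[0.23,-0.9,0],"roll":0}]'
python3 -m jog '[{"linear":[0.23,-0.9,0],"roll":0},{"linear":[0.23,-0.9,0],"roll":0},{"linear":[0.23,-0.8,0],"roll":0},{"linear":[0.13,-0.5,0],"roll":0},{"linear":[0.07,-0.3,0],"roll":0},{"linear":[0,0,0.3],"roll":0},{"linear":[0,0,0.5],"roll":0},{"linear":[0,0,0.5],"roll":0},{"linear":[0,0,0.3],"roll":0},{"linear":[0,0,0.2],"roll":0},{"linear":[0,0,0],"roll":0},{"linear":[0,0,0],"roll":0}]'
python3 - <<'E'
from h import *
c,im=snap('wrist','w4');s=env.observe();print(s['position'],np.degrees(np.arctan2(s['tool_rot'][1][0],s['tool_rot'][0][0])),s['grip_width'],s['gripper_force'])
cv2.imwrite('pics/c4.png',cv2.resize(im[70:220,220:420],(800,600),interpolation=cv2.INTER_CUBIC))
E
```

```text
time_s: 4.3
position: [0.505, -0.0023, 0.2664]
tool_rot: [[0.988, 0.155, -0.002], [0.155, -0.988, 0.001], [-0.002, -0.001, -1.0]]
ft_force: [0.7, -0.9, -1.5]
grip_width: 0.0491
gripper_force: 6.4
time_s: 5.3
position: [0.5199, 0.1353, 0.1954]
tool_rot: [[0.988, 0.154, -0.0], [0.154, -0.988, -0.0], [-0.0, 0.0, -1.0]]
ft_force: [0.1, -0.0, -1.3]
grip_width: 0.0491
gripper_force: 6.4
[0.5201126  0.13537506 0.19592662] 8.878703882586214 0.04961391169067358 6.362362755462527
```

View pics/c4.png

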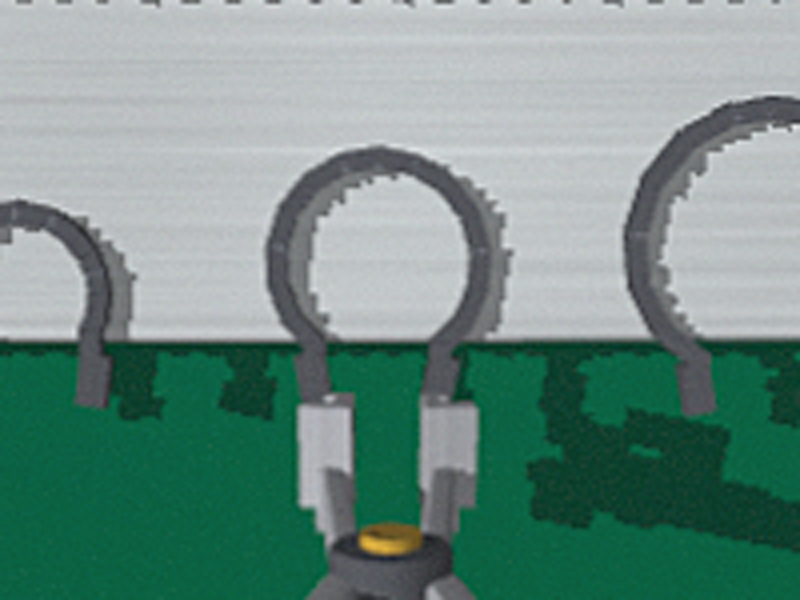

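Ring M's lugs at (312,370),(443,370) and tips at (327,400),(450,400) in the crop; aligned in yaw. Computing offsets.

```bash
python3 - <<'E'
from h import *
c=optics.calibration('wrist');s=env.observe();R,p=np.array(s['tool_rot']),np.array(s['position'])
w=lambda x,y:(220+x/4,70+y/4)
f=lambda n,uv,z:print(n,np.round((onz(c,[w(*a) for a in uv],z)-p)@R*1000,1).tolist())
f('rack edge',[(200,343),(380,343),(560,343)],.03)
f('lugs at top, left out/in, right in/out, y=375',[(300,375),(328,375),(427,375),(458,375)],.035)
f('lug ends S,L',[(92,407),(698,413)],.035)
f('ring back outer, left right outer',[(378,147),(267,255),(492,255)],.035)
for dz in (.005,.012,.02):
    f('tips shoulders front',[(297,404),(354,404),(420,404),(478,404)],p[2]-.1343+dz)
f('pivot',[(391,530)],p[2]-.1343+.08)
E
```

```text
rack edge [[22.6, -45.5, 165.9], [22.6, -2.5, 165.9], [22.7, 40.6, 166.0]]
lugs at top, left out/in, right in/out, y=375 [[15.7, -21.4, 160.9], [15.7, -14.8, 160.9], [15.8, 8.7, 160.9], [15.8, 16.1, 160.9]]
lug ends S,L [[8.0, -71.1, 160.9], [6.6, 73.5, 160.9]]
ring back outer, left right outer [[67.7, -2.8, 161.0], [43.7, -28.5, 161.0], [43.8, 23.5, 161.0]]
tips shoulders front [[15.0, -19.8, 129.3], [15.0, -7.6, 129.3], [15.0, 6.5, 129.3], [15.0, 18.9, 129.3]]
tips shoulders front [[16.4, -19.3, 122.3], [16.4, -7.4, 122.3], [16.4, 6.3, 122.3], [16.4, 18.4, 122.3]]
tips shoulders front [[17.9, -18.7, 114.3], [17.9, -7.2, 114.3], [18.0, 6.2, 114.3], [18.0, 17.9, 114.3]]
pivot [[9.3, 0.5, 54.3]]
```

```bash
cat >> h.py <<'E'
def runs(im,row,x0=270,x1=370):
    r=im[row,x0:x1].astype(int);m=(r[:,1]-r[:,2]<25).astype(int)
    d=np.diff(np.r_[0,m,0]);return [(int(a)+x0,int(b)+x0) for a,b in zip(np.where(d==1)[0],np.where(d==-1)[0])]
E
python3 -c "
from h import *
im=cv2.imread('pics/w4.png')
for r in (160,164,168,171,174,178,182,190): print(r,runs(im,r))"
python3 -m jog '[{"linear":[0,-0.05,0],"roll":0},{"linear":[0,0,0],"roll":0},{"linear":[0,0,0],"roll":0},{"linear":[0,0,0],"roll":0}]' 0.31
python3 - <<'E'
from h import *
c,im=snap('wrist','w5');s=env.observe();print(s['position'],s['grip_width'],s['gripper_force'],s['ft_force'])
for r in (160,164,168,171,174,178,182,190): print(r,runs(im,r))
E
```

```text
160 [(294, 301), (327, 335)]
164 [(294, 302), (326, 334)]
168 [(295, 308), (325, 334)]
171 [(295, 309), (325, 339)]
174 [(294, 309), (325, 339)]
178 [(294, 309), (325, 339)]
182 [(295, 309), (325, 339)]
190 [(295, 309), (325, 339)]
time_s: 5.68
position: [0.5195, 0.1377, 0.1957]
tool_rot: [[0.988, 0.155, 0.001], [0.155, -0.988, 0.0], [0.001, 0.0, -1.0]]
ft_force: [0.1, 0.0, -2.9]
grip_width: 0.056
gripper_force: 5.5
[0.5194847  0.13766909 0.19557181] 0.05609422011976403 5.514299087226391 [-0.72364688 -0.40216292 -1.50156524]
160 [(297, 304), (329, 338)]
164 [(297, 305), (328, 337)]
168 [(298, 306), (328, 336)]
171 [(298, 313), (321, 336)]
174 [(298, 313), (321, 336)]
178 [(298, 313), (321, 336)]
182 [(298, 313), (322, 336)]
190 [(299, 313), (322, 336)]
```

```bash
python3 -m jog '[{"linear":[0,0,0],"roll":0},{"linear":[0,0,0],"roll":0},{"linear":[0,0,0],"roll":0}]' 0.39
python3 - <<'E'
from h import *
c,im=snap('wrist','w6');s=env.observe();print(s['position'],s['grip_width'],s['gripper_force'],s['ft_force'])
for r in (160,164,168,171,174,178,182,190): print(r,runs(im,r))
E
```

```text
time_s: 5.98
position: [0.5195, 0.1376, 0.1953]
tool_rot: [[0.988, 0.155, 0.0], [0.155, -0.988, 0.0], [0.0, -0.0, -1.0]]
ft_force: [-0.1, -0.2, -1.2]
grip_width: 0.0591
gripper_force: 5.1
[0.51944744 0.13760919 0.19531603] 0.059530234521864636 5.079334820620716 [-0.50831298  0.37252553 -1.52955275]
160 [(296, 304), (329, 338)]
164 [(297, 305), (328, 337)]
168 [(298, 305), (308, 315), (319, 327), (328, 336)]
171 [(299, 315), (319, 335)]
174 [(300, 315), (319, 335)]
178 [(300, 315), (320, 334)]
182 [(300, 315), (320, 334)]
190 [(300, 315), (320, 334)]
```

```bash
python3 -m jog '[{"linear":[0,0,0],"roll":0},{"linear":[0,0,0],"roll":0},{"linear":[0,0,0.1],"roll":0},{"linear":[0,0,0.2],"roll":0},{"linear":[0,0,0.2],"roll":0},{"linear":[0,0,0.12],"roll":0},{"linear":[0,0,0.05],"roll":0},{"linear":[0,0,0],"roll":0},{"linear":[0,0,0],"roll":0}]' 0.425
python3 - <<'E'
from h import *
c,im=snap('wrist','w7');s=env.observe();print(s['position'],s['grip_width'],s['gripper_force'],s['ft_force'])
for r in range(148,190,3): print(r,runs(im,r))
c,im=snap('scene','s7');cv2.imwrite('pics/c7.png',np.hstack([cv2.resize(im[170:250,350:430],(400,400),interpolation=cv2.INTER_CUBIC),cv2.resize(cv2.imread('pics/w7.png')[120:200,280:360],(400,400),interpolation=cv2.INTER_CUBIC)]))
E
```

```text
time_s: 6.78
position: [0.5195, 0.1376, 0.1685]
tool_rot: [[0.988, 0.155, -0.0], [0.155, -0.988, -0.0], [-0.0, -0.0, -1.0]]
ft_force: [-0.6, -0.8, -2.7]
grip_width: 0.0609
gripper_force: 2.2
[0.51959995 0.13762885 0.16870313] 0.060838179159937965 2.1781667321920395 [-0.13156998 -0.14378279 -2.71497751]
148 [(270, 370)]
151 [(270, 370)]
154 [(270, 370)]
157 [(270, 370)]
160 [(295, 303), (330, 339)]
163 [(296, 303), (330, 337)]
166 [(294, 303), (330, 339)]
169 [(295, 303), (309, 315), (320, 326), (329, 339)]
172 [(295, 316), (319, 338)]
175 [(296, 316), (319, 337)]
178 [(301, 316), (319, 336)]
181 [(301, 315), (319, 334)]
184 [(301, 315), (319, 334)]
187 [(301, 315), (319, 334)]
```

View pics/c7.png

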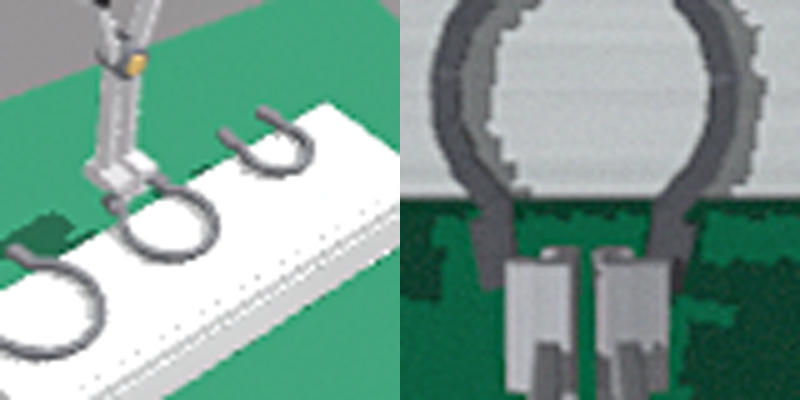

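Left: tips above the M mouth; right: lug ends at y≈288, stem/lip fronts at y≈247, shoulders front y≈262, laterally centred at x≈585 (lugs 493/670).

```bash
python3 - <<'E'
from h import *
c=optics.calibration('wrist');s=env.observe();R,p=np.array(s['tool_rot']),np.array(s['position']);print(p,s['gripper_force'])
w=lambda x,y:(280+(x-400)/5,120+y/5)
f=lambda n,uv,z:print(n,np.round((onz(c,[w(*a) for a in uv],z)-p)@R*1000,1).tolist())
f('rack edge',[(590,198)],.03)
f('lug ends L/R top',[(483,290),(500,290),(672,292),(688,292)],.035)
f('lug starts in',[(513,205),(653,205)],.035)
for z in(.03,.035,.04):f('stem/lip front %g'%z,[(560,246),(612,246)],z)
for z in(.04,.046,.052):f('shoulder top front %g'%z,[(505,262),(573,262),(600,262),(668,262)],z)
E
```

```text
[0.51963702 0.13763583 0.16881298] 2.177823311649263
rack edge [[23.3, 0.5, 138.8]]
lug ends L/R top [[7.9, -18.2, 133.8], [7.9, -15.3, 133.8], [7.5, 14.8, 133.8], [7.5, 17.6, 133.8]]
lug starts in [[22.8, -12.8, 133.8], [22.9, 11.3, 133.8]]
stem/lip front 0.03 [[14.7, -4.8, 138.8], [14.7, 4.4, 138.8]]
stem/lip front 0.035 [[15.7, -4.7, 133.8], [15.7, 4.3, 133.8]]
stem/lip front 0.04 [[16.6, -4.6, 128.8], [16.6, 4.2, 128.8]]
shoulder top front 0.04 [[13.9, -14.0, 128.8], [13.9, -2.4, 128.8], [13.9, 2.2, 128.8], [13.9, 13.8, 128.8]]
shoulder top front 0.046 [[15.1, -13.7, 122.8], [15.1, -2.3, 122.8], [15.1, 2.2, 122.8], [15.1, 13.5, 122.8]]
shoulder top front 0.052 [[16.3, -13.4, 116.8], [16.3, -2.3, 116.8], [16.3, 2.1, 116.8], [16.3, 13.3, 116.8]]
```

```bash
python3 -m jog '[{"linear":[0,0,0],"roll":0},{"linear":[0.075,0,0],"roll":0},{"linear":[0,0,0.05],"roll":0},{"linear":[0,0,0],"roll":0}]' 0.41
for i in 1 2 3 4; do python3 -m jog '[{"linear":[0,0,0],"roll":0}]' | grep -E "ft|pos|gripper_f"; done
echo down; python3 -m jog '[{"linear":[0,0,0.025],"roll":0},{"linear":[0,0,0],"roll":0}]'| grep -E "ft|pos|gripper_f"
for i in 1 2 3 4; do python3 -m jog '[{"linear":[0,0,0],"roll":0}]' | grep -E "ft|pos"; done
```

```text
time_s: 7.22
position: [0.5225, 0.1381, 0.1662]
tool_rot: [[0.988, 0.155, -0.0], [0.155, -0.988, 0.0], [-0.0, -0.0, -1.0]]
ft_force: [-0.4, -0.4, -2.5]
grip_width: 0.0601
gripper_force: 5.0
position: [0.5223, 0.1381, 0.1664]
ft_force: [-0.3, -0.3, -2.3]
gripper_force: 5.0
position: [0.5224, 0.1381, 0.1665]
ft_force: [-0.9, 0.3, -3.1]
gripper_force: 5.0
position: [0.5224, 0.1381, 0.1666]
ft_force: [-0.5, -0.1, -2.0]
gripper_force: 5.0
position: [0.5224, 0.1381, 0.1666]
ft_force: [-0.2, 0.9, -2.0]
gripper_force: 5.0
down
position: [0.5223, 0.1381, 0.1654]
ft_force: [-0.0, 0.4, -2.1]
gripper_force: 5.0
position: [0.5224, 0.1381, 0.1655]
ft_force: [0.1, -0.3, -3.1]
position: [0.5224, 0.1381, 0.1655]
ft_force: [-0.1, -0.3, -2.0]
position: [0.5224, 0.1381, 0.1655]
ft_force: [-0.8, -0.0, -2.3]
position: [0.5224, 0.1381, 0.1656]
ft_force: [0.3, 0.8, -1.5]
```

```bash
python3 -m jog '[{"linear":[0,0,0.025],"roll":0},{"linear":[0,0,0],"roll":0},{"linear":[0,0,0],"roll":0}]'| grep -E "ft|pos|gripper_f"
python3 - <<'E'
from h import *
a=cv2.imread('pics/w7.png');c,b=snap('wrist','w8')
g=lambda im,x:np.where(im[90:150,x].mean(axis=1)<110)[0][[0,-1]]+90
for n,im in(('w7',a),('w8',b)):
    print(n,[g(im,x).tolist() for x in(312,316,320)],[runs(im,r) for r in(160,164,168,172,176,180)])
E
python3 -m jog '[{"linear":[0,0,0],"roll":0},{"linear":[0,0,0],"roll":0},{"linear":[0,0,0],"roll":0},{"linear":[0,0,0],"roll":0}]' 0.2 | grep -E "ft|pos|grip"
python3 - <<'E'
from h import *
c,b=snap('wrist','w9')
g=lambda im,x:np.where(im[90:150,x].mean(axis=1)<110)[0][[0,-1]]+90
print([g(b,x).tolist() for x in(312,316,320)],[runs(b,r) for r in(160,164,168,172,176,180)])
E
```

```text
position: [0.5224, 0.1381, 0.1645]
ft_force: [-0.0, 0.2, -1.8]
gripper_force: 5.0
w7 [[108, 113], [107, 112], [108, 114]] [[(295, 303), (330, 339)], [(294, 303), (330, 339)], [(295, 303), (330, 339)], [(295, 316), (319, 338)], [(296, 316), (319, 337)], [(301, 315), (319, 334)]]
w8 [[112, 117], [111, 116], [111, 118]] [[(270, 370)], [(270, 276), (277, 278), (279, 303), (304, 311), (312, 321), (331, 340)], [(294, 302), (309, 316), (320, 327), (331, 339)], [(294, 316), (319, 339)], [(295, 316), (319, 338)], [(296, 315), (319, 337)]]
position: [0.5225, 0.1381, 0.1647]
ft_force: [0.1, 0.5, 0.5]
grip_width: 0.0512
gripper_force: 6.2
[[113, 131], [113, 119], [113, 126]] [[(270, 370)], [(270, 303), (305, 345), (347, 353), (354, 359), (360, 370)], [(295, 303), (304, 305), (330, 339)], [(295, 310), (324, 339)], [(295, 310), (324, 338)], [(296, 310), (324, 338)]]
```

```bash
python3 -m jog '[{"linear":[0,0,-0.03],"roll":0},{"linear":[0,0,0],"roll":0},{"linear":[0,0,0],"roll":0}]' | grep -E "ft|pos|grip"
python3 -m jog '[{"linear":[0,0,0],"roll":0}]' | grep -E "ft"
python3 -m jog '[{"linear":[0,0,0],"roll":0},{"linear":[0,0,0],"roll":0},{"linear":[0,0,0],"roll":0},{"linear":[0,0,0],"roll":0}]' 0.05 | grep -E "ft|pos|grip"
python3 - <<'E'
from h import *
c,b=snap('wrist','w10')
g=lambda im,x:np.where(im[90:150,x].mean(axis=1)<110)[0][[0,-1]]+90
print([g(b,x).tolist() for x in(312,316,320)],[runs(b,r) for r in(160,164,168,172,176,180)])
E
```

```text
position: [0.5224, 0.1381, 0.1657]
ft_force: [0.3, 0.7, -1.4]
grip_width: 0.0514
gripper_force: 6.2
ft_force: [-0.3, 0.3, -1.1]
position: [0.5224, 0.1383, 0.1659]
ft_force: [0.1, 1.7, 1.2]
grip_width: 0.045
gripper_force: 11.5
[[114, 120], [114, 120], [114, 126]] [[(270, 370)], [(290, 300), (331, 340)], [(291, 299), (327, 340)], [(291, 305), (325, 340)], [(291, 305), (325, 340)], [(291, 305), (325, 340)]]
```

```bash
python3 -m jog '[{"linear":[0,0,-0.03],"roll":0},{"linear":[0,0,0],"roll":0},{"linear":[0,0,0],"roll":0},{"linear":[0,0,0],"roll":0}]' -0.12 30| grep -E "ft|pos|grip"
python3 -m jog '[{"linear":[0,0,-0.02],"roll":0},{"linear":[0,0,0],"roll":0},{"linear":[0,0,0],"roll":0},{"linear":[0,0,0],"roll":0}]' -0.3| grep -E "ft|pos|grip"
python3 - <<'E'
from h import *
c,b=snap('wrist','w11')
g=lambda im,x:np.where(im[90:150,x].mean(axis=1)<110)[0][[0,-1]]+90
print([g(b,x).tolist() for x in(312,316,320)],[runs(b,r) for r in(160,164,168,172,176,180)])
E
```

```text
position: [0.5225, 0.1378, 0.1669]
ft_force: [0.4, 0.1, 0.0]
grip_width: 0.0379
gripper_force: 12.6
position: [0.5223, 0.1381, 0.1677]
ft_force: [-1.6, 0.2, 1.1]
grip_width: 0.0302
gripper_force: 15.8
[[116, 131], [116, 129], [117, 128]] [[(270, 370)], [(283, 292), (336, 345)], [(283, 292), (337, 346)], [(283, 297), (333, 346)], [(283, 297), (332, 346)], [(283, 297), (332, 346)]]
```

```bash
python3 -m jog '[{"linear":[0,0,-0.03],"roll":0},{"linear":[0,0,0],"roll":0},{"linear":[0,0,0],"roll":0},{"linear":[0,0,0],"roll":0}]' -0.6 35| grep -E "ft|pos|grip"
python3 -m jog '[{"linear":[0,0,-0.05],"roll":0},{"linear":[0,0,-0.1],"roll":0},{"linear":[0,0,-0.1],"roll":0},{"linear":[0,0,-0.15],"roll":0},{"linear":[0,0,-0.15],"roll":0},{"linear":[0,0,-0.1],"roll":0},{"linear":[0,0,-0.05],"roll":0},{"linear":[0,0,0],"roll":0},{"linear":[0,0,0],"roll":0}]'| grep -E "time|ft|pos|grip"
python3 - <<'E'
from h import *
c,b=snap('wrist','w12');c2,b2=snap('scene','s12');snap('top','t12')
cv2.imwrite('pics/c12.png',np.hstack([cv2.resize(b2[160:260,340:440],(400,400),interpolation=cv2.INTER_CUBIC),cv2.resize(b[80:200,260:380],(400,400),interpolation=cv2.INTER_CUBIC)]))
E
```

```text
position: [0.5225, 0.138, 0.1688]
ft_force: [-0.4, -0.0, -2.5]
grip_width: 0.024
gripper_force: 37.2
time_s: 11.25
position: [0.5224, 0.1381, 0.1969]
ft_force: [-0.1, -0.1, -3.0]
grip_width: 0.024
gripper_force: 37.2
```

View pics/c12.png

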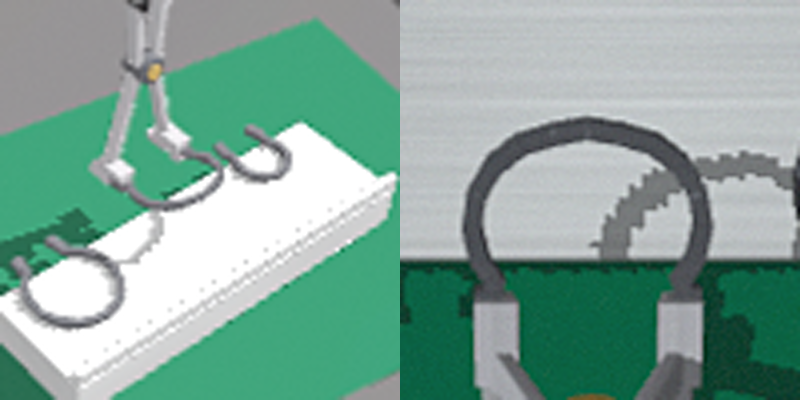

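Ring M is on the tips, spread and off the rack (left crop: ring hanging level-ish between tips at (118,172),(180,140)); others unmoved. Measuring its height and position numerically.

```bash
cat >> h.py <<'E'
def dark(im,x,y,t): 
    v=im.mean(axis=2).astype(np.float32);return float(cv2.remap(v,np.float32([[x]]),np.float32([[y]]),cv2.INTER_LINEAR)[0,0])
E
python3 - <<'E'
from h import *
c,cs=optics.calibration('wrist'),optics.calibration('scene');s=env.observe();R,p=np.array(s['tool_rot']),np.array(s['position'])
b,b2=cv2.imread('pics/w12.png'),cv2.imread('pics/s12.png')
g=b.mean(axis=2)
for x in range(296,340,5):
    col=g[105:140,x];i=np.where(col<105)[0];i=i[i<i[0]+9]
    y=105+(i[0]+i[-1])/2
    zs=np.arange(.046,.078,.002);uv=[proj(cs,onz(c,[(x+.5,y+.5)],z))[0]-.5 for z in zs]
    pr=[round(dark(b2,u,v,0)) for u,v in uv]
    print(x,y,len(i),np.round((onz(c,[(x+.5,y+.5)],.0605)-p)@R*1000,1).tolist(),pr)
E
```

```text
296 123.0 7 [[54.2, -17.7, 136.1]] [255, 255, 255, 243, 222, 192, 143, 129, 133, 142, 152, 169, 187, 203, 222, 171]
301 121.0 7 [[55.9, -13.4, 136.1]] [255, 255, 255, 254, 250, 236, 195, 163, 142, 136, 147, 166, 188, 205, 220, 224]
306 120.0 7 [[56.7, -9.2, 136.1]] [255, 255, 255, 253, 249, 237, 213, 181, 146, 144, 152, 172, 192, 216, 241, 248]
311 119.0 7 [[57.5, -5.0, 136.1]] [255, 255, 255, 255, 255, 239, 212, 174, 133, 137, 139, 174, 203, 222, 241, 250]
316 118.0 7 [[58.3, -0.8, 136.1]] [255, 255, 255, 255, 255, 255, 255, 228, 199, 155, 123, 145, 174, 222, 247, 253]
321 119.0 7 [[57.5, 3.4, 136.1]] [255, 255, 255, 255, 255, 255, 243, 234, 175, 103, 127, 155, 194, 222, 245, 255]
326 120.0 7 [[56.7, 7.6, 136.1]] [255, 255, 255, 255, 255, 254, 255, 217, 168, 143, 120, 149, 182, 226, 254, 255]
331 121.0 7 [[55.9, 11.8, 136.1]] [255, 255, 255, 255, 255, 255, 241, 210, 161, 105, 119, 145, 190, 225, 244, 243]
336 123.5 8 [[53.8, 16.0, 136.1]] [255, 255, 255, 255, 255, 255, 255, 199, 145, 117, 108, 141, 187, 243, 226, 208]
```

```bash
python3 - <<'E'
from h import *
c,cs=optics.calibration('wrist'),optics.calibration('scene');s=env.observe();R,p=np.array(s['tool_rot']),np.array(s['position'])
b,b2=cv2.imread('pics/w12.png'),cv2.imread('pics/s12.png')
g=b.mean(axis=2)
zs=np.arange(.050,.076,.001)
def zdark(x,y):
    uv=[proj(cs,onz(c,[(x+.5,y+.5)],z))[0]-.5 for z in zs]
    pr=np.array([dark(b2,u,v,0) for u,v in uv]);w=np.clip(200-pr,0,None);m=abs(zs-zs[pr.argmin()])<.005
    return round(float((w*zs)[m].sum()/w[m].sum()),4),round(float(pr.min()))
for y in range(128,166,4):
    for lo,hi in((274,300),(336,362)):
        i=np.where(g[y,lo:hi]<(105 if y<156 else 0))[0]
        if len(i)==0 : continue
        x=lo+(i[0]+i[-1])/2;print(y,x,len(i),zdark(x,y),np.round((onz(c,[(x+.5,y+.5)],.062)-p)@R*1000,1).tolist())
for x in range(296,340,5):
    i=np.where(g[105:140,x]<105)[0];i=i[i<i[0]+9];print(x,zdark(x,105+(i[0]+i[-1])/2))
print('tips',[runs(b,r) for r in(164,168,172,176,180)])
E
```

```text
128 290.0 9 (0.0532, 125) [[50.2, -22.7, 134.6]]
128 342.0 9 (0.0731, 87) [[50.2, 21.0, 134.6]]
132 286.0 7 (0.0679, 126) [[46.9, -26.1, 134.6]]
132 345.5 8 (0.0731, 101) [[46.9, 24.1, 134.6]]
136 283.5 6 (0.0635, 113) [[43.6, -28.3, 134.6]]
136 348.0 7 (0.0631, 106) [[43.6, 26.3, 134.6]]
140 282.0 5 (0.0617, 105) [[40.2, -29.7, 134.6]]
140 349.0 5 (0.0609, 93) [[40.3, 27.2, 134.6]]
144 282.0 5 (0.0524, 96) [[36.8, -29.8, 134.6]]
144 350.0 5 (0.0617, 101) [[36.9, 28.1, 134.6]]
148 281.5 6 (0.06, 92) [[33.4, -30.3, 134.6]]
148 350.5 6 (0.06, 100) [[33.5, 28.7, 134.6]]
152 282.5 6 (0.0607, 97) [[30.0, -29.6, 134.6]]
152 349.5 6 (0.0598, 104) [[30.1, 27.9, 134.6]]
296 (0.0602, 126)
301 (0.0633, 130)
306 (0.0638, 137)
311 (0.0636, 130)
316 (0.0665, 123)
321 (0.0651, 103)
326 (0.0658, 120)
331 (0.0652, 105)
336 (0.0651, 100)
tips [[(285, 292), (341, 349)], [(282, 294), (338, 351)], [(282, 296), (337, 351)], [(282, 296), (337, 351)], [(282, 296), (337, 351)]]
```

```bash
cat > tilt.py <<'E'
from h import *
import sys
s=env.observe();R,p=np.array(s['tool_rot']),np.array(s['position'])
c,b=snap('wrist','wt');cs,b2=snap('scene','st');ct=optics.calibration('top')
g=b.mean(axis=2);g2=cv2.resize(b2.mean(axis=2).astype(np.float32),None,fx=1,fy=1)
z0=p[2]-.135
pts=[]
for x in range(298,336,3):
    i=np.where(g[100:140,x]<105)[0]
    if len(i)==0: continue
    i=i[i<i[0]+9]
    if 5<=len(i)<=9: pts.append((x,100+i.mean()))
for y in range(134,156,3):
    for lo,hi in((274,300),(336,362)):
        i=np.where(g[y,lo:hi]<105)[0]
        if 4<=len(i)<=8: pts.append((lo+i.mean(),y))
zs=np.arange(-.010,.0105,.0005)+z0;A=[];Z=[]
for x,y in pts:
    uv=np.array([proj(cs,onz(c,[(x+.5,y+.5)],z))[0]-.5 for z in zs],np.float32)
    pr=cv2.remap(g2,uv[:,:1],uv[:,1:],cv2.INTER_CUBIC)[:,0]
    k=pr.argmin();m=abs(zs-zs[k])<.003
    if pr[k]>140 or k<4 or k>len(zs)-5: continue
    q=np.polyfit(zs[m]-zs[k],pr[m],2);z=zs[k]-q[1]/2/q[0] if q[0]>0 else zs[k]
    P=(onz(c,[(x+.5,y+.5)],z)[0]-p)@R*1000;A.append([P[0],P[1],1]);Z.append((z-p[2])*1000)
A,Z=np.array(A),np.array(Z);k=np.ones(len(Z),bool)
for _ in range(4):
    q=np.linalg.lstsq(A[k],Z[k],rcond=None)[0];k=abs(A@q-Z)<max(1.2,1.5*np.std((A@q-Z)[k]))
print(len(pts),k.sum(),'tilt x,y',q[:2].round(3),'z@x=32,58:',[round(float(q@[x,-1,1]),1) for x in(32,58)],'sd',np.std((A@q-Z)[k]).round(2))
bk=A[:,0]>50;print('back mean x,z',A[bk][:,0].mean().round(1),np.median(Z[bk]).round(1),'arm x,z L,R',[(A[m][:,0].mean().round(1),np.median(Z[m]).round(1)) for m in((~bk)&(A[:,1]<0),(~bk)&(A[:,1]>0)) if m.any()])
E
python3 tilt.py; python3 -m jog '[{"linear":[0,0,-0.15],"roll":0},{"linear":[0,0,0],"roll":0},{"linear":[0,0,0],"roll":0}]'|grep pos; python3 tilt.py;python3 -m jog '[{"linear":[0.25,0,0],"roll":0},{"linear":[0.25,0,-0.1],"roll":0},{"linear":[0,0,0],"roll":0},{"linear":[0,0,0],"roll":0}]'|grep pos; python3 tilt.py
```

```text
29 20 tilt x,y [ 0.213 -0.001] z@x=32,58: [-136.8, -131.3] sd 0.56
back mean x,z 57.0 -132.0 arm x,z L,R [(np.float64(36.0), np.float64(-136.6)), (np.float64(36.0), np.float64(-137.2))]
position: [0.5226, 0.1381, 0.2034]
29 18 tilt x,y [ 0.216 -0.008] z@x=32,58: [-137.2, -131.6] sd 0.47
back mean x,z 56.9 -131.7 arm x,z L,R [(np.float64(36.1), np.float64(-137.1)), (np.float64(36.1), np.float64(-137.2))]
position: [0.5421, 0.1412, 0.2067]
29 21 tilt x,y [0.133 0.007] z@x=32,58: [-134.6, -131.2] sd 0.63
back mean x,z 57.0 -131.9 arm x,z L,R [(np.float64(36.4), np.float64(-133.9)), (np.float64(37.3), np.float64(-133.3))]
```

```bash
python3 -m jog '[{"linear":[-0.25,0,0],"roll":0},{"linear":[-0.25,0,0],"roll":0},{"linear":[0,0,0.2],"roll":0},{"linear":[0,0,0.3],"roll":0},{"linear":[0,0,0.25],"roll":0},{"linear":[0,0,0.12],"roll":0},{"linear":[0,0,0.06],"roll":0},{"linear":[0,0,0],"roll":0},{"linear":[0,0,0],"roll":0}]'| grep -E "ft|pos|grip"
python3 -m jog '[{"linear":[0,0,0],"roll":0}]'| grep -E "ft|pos"
python3 -m jog '[{"linear":[0,0,0],"roll":0},{"linear":[0,0,0.02],"roll":0},{"linear":[0,0,0],"roll":0}]' -0.3 | grep -E "ft|pos|grip"
python3 -m jog '[{"linear":[0,0,0],"roll":0},{"linear":[0,0,0.02],"roll":0},{"linear":[0,0,0],"roll":0}]' -0.12 | grep -E "ft|pos|grip"
python3 -m jog '[{"linear":[0,0,0],"roll":0},{"linear":[0,0,0.02],"roll":0},{"linear":[0,0,0],"roll":0}]' 0.05 | grep -E "ft|pos|grip"
python3 -m jog '[{"linear":[0,0,0],"roll":0},{"linear":[0,0,0.01],"roll":0},{"linear":[0,0,0],"roll":0}]' 0.18 | grep -E "time|ft|pos|grip"
python3 tilt.py; python3 -c "
import cv2;from h import *
b=cv2.imread('pics/wt.png');print([runs(b,r) for r in(156,160,164,168,172,176,180)])"
```

```text
position: [0.5227, 0.1381, 0.17]
ft_force: [-0.5, 0.4, -2.4]
grip_width: 0.0241
gripper_force: 37.2
position: [0.5227, 0.1381, 0.1702]
ft_force: [0.5, 0.9, -2.6]
position: [0.5224, 0.1381, 0.169]
ft_force: [0.7, -0.2, -2.7]
grip_width: 0.0296
gripper_force: 15.4
position: [0.5224, 0.1381, 0.1681]
ft_force: [-0.3, 0.6, -1.5]
grip_width: 0.0378
gripper_force: 12.7
position: [0.5225, 0.138, 0.1673]
ft_force: [0.9, -1.0, -1.4]
grip_width: 0.0448
gripper_force: 10.8
time_s: 14.12
position: [0.5225, 0.138, 0.1669]
ft_force: [0.3, 0.4, -1.0]
grip_width: 0.0503
gripper_force: 6.7
28 17 tilt x,y [-0.198  0.021] z@x=32,58: [-133.0, -138.1] sd 0.57
back mean x,z 59.6 -139.2 arm x,z L,R [(np.float64(37.2), np.float64(-134.7)), (np.float64(37.8), np.float64(-134.1))]
[[(270, 370)], [(270, 370)], [(294, 303), (330, 339)], [(295, 309), (324, 339)], [(295, 309), (324, 339)], [(295, 309), (324, 339)], [(295, 309), (324, 339)]]
```

```bash
cat > tilt2.py <<'E'
from h import *
def est(b,b2,c,cs,R,p,zr,verbose=True):
    """mid-rim points from wrist, z by sub-pixel rim centre (dark band centroid) along the epipolar line in scene"""
    g=b.mean(axis=2);g2=b2.mean(axis=2).astype(np.float32);out=[]
    pts=[]
    for x in range(300,334,3):
        i=np.where(g[100:145,x]<90)[0]
        if len(i): i=i[i<i[0]+8];pts.append((x,100+i.mean(),len(i)))
    for y in range(134,156,3):
        for lo,hi in((274,304),(332,362)):
            i=np.where(g[y,lo:hi]<90)[0]
            if 3<=len(i)<=8: pts.append((lo+i.mean(),y,len(i)))
    zs=np.arange(-.014,.0145,.0005)+zr
    for x,y,n in pts:
        uv=np.array([proj(cs,onz(c,[(x+.5,y+.5)],z))[0]-.5 for z in zs],np.float32)
        pr=cv2.remap(g2,uv[:,:1],uv[:,1:],cv2.INTER_CUBIC)[:,0]
        k=8+pr[8:-8].argmin();w=np.clip(190-pr,0,None);a=k
        while a>0 and w[a-1]>0:a-=1
        e=k
        while e<len(zs)-1 and w[e+1]>0:e+=1
        z=(w*zs)[a:e+1].sum()/max(w[a:e+1].sum(),1e-9);P=(onz(c,[(x+.5,y+.5)],z)[0]-p)@R*1000
        out.append([P[0],P[1],(z-p[2])*1000,zs[k]*1000-p[2]*1000,(zs[e]-zs[a])*1000,n])
    o=np.array(out)
    for nm,m in(('back',o[:,0]>50),('armL',(o[:,0]<48)&(o[:,1]<0)),('armR',(o[:,0]<48)&(o[:,1]>0))):
        if m.any(): print(nm,m.sum(),'med x,y,zcent,zmin,width,n',np.median(o[m],axis=0).round(1),'sd',o[m][:,2].std().round(1))
E
cat > t3.py <<'E'
from tilt2 import *
s=env.observe();R,p=np.array(s['tool_rot']),np.array(s['position']);c=optics.calibration('wrist');cs=optics.calibration('scene')
H=np.block([[R,p[:,None]],[np.zeros((1,3)),1]]);X=np.linalg.inv(H)@c['T']
for nm,pp in(('7',(.51964,.13763,.1688)),('12',(.5224,.1381,.1969)),('t',p)):
    pp=np.array(pp);H[:3,3]=pp;c['T']=H@X
    w,sc=('wt','st') if nm=='t' else ('w'+nm,'s'+nm)
    print(nm);est(cv2.imread(f'pics/{w}.png'),cv2.imread(f'pics/{sc}.png'),c,cs,R,pp,.0325 if nm!='12' else .0605)
E
python3 t3.py
```

```text
7
back 12 med x,y,zcent,zmin,width,n [  63.7   -0.4 -139.5 -141.    10.     5. ] sd 1.7
armL 7 med x,y,zcent,zmin,width,n [  34.8  -22.8 -137.  -138.3   14.5    6. ] sd 2.6
armR 8 med x,y,zcent,zmin,width,n [  36.4   22.9 -135.3 -135.    14.     5. ] sd 2.2
12
back 12 med x,y,zcent,zmin,width,n [  57.1   -0.4 -131.7 -131.9    9.     6. ] sd 0.8
armL 8 med x,y,zcent,zmin,width,n [  36.2  -29.6 -136.2 -136.9   26.5    5.5] sd 3.2
armR 8 med x,y,zcent,zmin,width,n [  36.3   27.8 -135.8 -136.4   26.     5.5] sd 2.9
t
back 12 med x,y,zcent,zmin,width,n [  60.    -0.4 -137.3 -138.7   10.     6. ] sd 0.9
armL 8 med x,y,zcent,zmin,width,n [  36.4  -23.6 -134.9 -135.4   13.3    6. ] sd 1.5
armR 8 med x,y,zcent,zmin,width,n [  36.5   22.8 -133.9 -134.2   12.5    5. ] sd 2.1
```

```bash
python3 -m jog '[{"linear":[0,0,-0.015],"roll":0},{"linear":[0,0,0],"roll":0}]' | grep -E "ft|pos|grip"
python3 -m jog '[{"linear":[0,0,-0.02],"roll":0},{"linear":[0,0,-0.02],"roll":0},{"linear":[0,0,0],"roll":0}]' 0.05 | grep -E "ft|pos|grip"
python3 -m jog '[{"linear":[0,0,-0.02],"roll":0},{"linear":[0,0,-0.02],"roll":0},{"linear":[0,0,0],"roll":0}]' -0.12 | grep -E "ft|pos|grip"
python3 -m jog '[{"linear":[0,0,-0.02],"roll":0},{"linear":[0,0,-0.02],"roll":0},{"linear":[0,0,0],"roll":0}]' -0.3 | grep -E "ft|pos|grip"
python3 -m jog '[{"linear":[0,0,-0.02],"roll":0},{"linear":[0,0,-0.02],"roll":0},{"linear":[0,0,0],"roll":0}]' -0.6 35| grep -E "time|ft|pos|grip"
python3 -m jog '[{"linear":[0,0,0],"roll":0}]' | grep -E "ft|pos|grip"
cat > t4.py <<'E'
from tilt2 import *
s=env.observe();R,p=np.array(s['tool_rot']),np.array(s['position']);c,b=snap('wrist','wt');cs,b2=snap('scene','st')
print(p,'runs',[runs(b,r) for r in(160,164,172,180)]);est(b,b2,c,cs,R,p,p[2]-.135)
E
python3 t4.py
```

```text
position: [0.5224, 0.1381, 0.1676]
ft_force: [-0.4, 0.1, -2.0]
grip_width: 0.0504
gripper_force: 6.8
position: [0.5225, 0.1381, 0.1693]
ft_force: [-0.0, 0.4, -1.4]
grip_width: 0.0449
gripper_force: 10.8
position: [0.5225, 0.1381, 0.1709]
ft_force: [0.3, 0.3, -2.1]
grip_width: 0.0376
gripper_force: 12.6
position: [0.5225, 0.1381, 0.1725]
ft_force: [1.3, -0.7, -2.2]
grip_width: 0.0302
gripper_force: 15.3
time_s: 15.38
position: [0.5225, 0.1381, 0.1741]
ft_force: [-0.4, -0.1, -1.7]
grip_width: 0.0241
gripper_force: 37.0
position: [0.5224, 0.1381, 0.174]
ft_force: [-0.5, -0.3, -1.8]
grip_width: 0.0242
gripper_force: 37.0
[0.52244803 0.13807949 0.17399755] runs [[(270, 370)], [(285, 292), (341, 348)], [(282, 296), (337, 351)], [(282, 296), (337, 351)]]
back 12 med x,y,zcent,zmin,width,n [  57.8   -0.4 -142.6 -143.2   12.5    6. ] sd 1.1
armL 8 med x,y,zcent,zmin,width,n [  35.9  -28.8 -135.8 -137.5   10.5    6. ] sd 4.6
armR 8 med x,y,zcent,zmin,width,n [  36.1   26.9 -137.7 -139.     7.5    5. ] sd 5.1
```

```bash
python3 -m jog '[{"linear":[0,0,-0.05],"roll":0},{"linear":[0,0,-0.1],"roll":0},{"linear":[0,0,-0.15],"roll":0},{"linear":[0,0,-0.15],"roll":0},{"linear":[0,0,-0.1],"roll":0},{"linear":[0,0,0],"roll":0},{"linear":[0,0,0],"roll":0}]'| grep -E "time|ft|pos|grip"
python3 t4.py;python3 -m jog '[{"linear":[0.25,0,-0.1],"roll":0},{"linear":[0.25,0,-0.1],"roll":0},{"linear":[0,0,0],"roll":0},{"linear":[0,0,0],"roll":0}]'|grep pos;python3 t4.py;python3 tilt.py
```

```text
time_s: 16.15
position: [0.5225, 0.1381, 0.1962]
ft_force: [0.7, -0.7, -2.3]
grip_width: 0.0244
gripper_force: 37.0
[0.52248473 0.13809648 0.1962298 ] runs [[(282, 290), (342, 350)], [(285, 292), (341, 348)], [(282, 296), (337, 351)], [(282, 296), (337, 351)]]
back 11 med x,y,zcent,zmin,width,n [  58.     0.9 -142.3 -142.5    9.5    5. ] sd 0.9
armL 8 med x,y,zcent,zmin,width,n [  36.3  -29.  -134.7 -141.8   26.8    5. ] sd 2.4
armR 7 med x,y,zcent,zmin,width,n [  35.1   27.2 -135.4 -142.    28.     5. ] sd 1.9
position: [0.542, 0.1411, 0.2035]
[0.54203679 0.14114941 0.20345488] runs [[(270, 370)], [(270, 370)], [(270, 370)], [(282, 296), (337, 351)]]
back 12 med x,y,zcent,zmin,width,n [  58.1   -0.4 -141.8 -142.5    9.8    5. ] sd 1.1
armL 8 med x,y,zcent,zmin,width,n [  36.8  -28.6 -130.9 -126.2   22.     5. ] sd 0.5
armR 8 med x,y,zcent,zmin,width,n [  35.9   27.1 -139.1 -139.8   10.8    5. ] sd 5.6
29 14 tilt x,y [-0.061 -0.01 ] z@x=32,58: [-139.6, -141.2] sd 0.57
back mean x,z 57.4 -141.6 arm x,z L,R [(np.float64(32.8), np.float64(-139.2)), (np.float64(37.5), np.float64(-140.2))]
```

```bash
python3 -m jog '[{"linear":[-0.25,0,0],"roll":0},{"linear":[-0.25,0,0],"roll":0},{"linear":[0,0,0.2],"roll":0},{"linear":[0,0,0.2],"roll":0},{"linear":[0,0,0.2],"roll":0},{"linear":[0,0,0.11],"roll":0},{"linear":[0,0,0.06],"roll":0},{"linear":[0,0,0.03],"roll":0},{"linear":[0,0,0.02],"roll":0},{"linear":[0,0,0.02],"roll":0},{"linear":[0,0,0],"roll":0},{"linear":[0,0,0],"roll":0}]'| grep -E "ft|pos|grip"
for i in 1 2 3; do python3 -m jog '[{"linear":[0,0,0],"roll":0}]'| grep -E "ft|pos"; done
python3 -m jog '[{"linear":[0,0,-0.1],"roll":0},{"linear":[0,0,-0.2],"roll":0},{"linear":[0,0,-0.25],"roll":0},{"linear":[0,0,-0.1],"roll":0},{"linear":[0,0,0],"roll":0},{"linear":[0,0,0],"roll":0}]'| grep -E "time|ft|pos|grip"
python3 t4.py;python3 -m jog '[{"linear":[0.25,0,-0.1],"roll":0},{"linear":[0.25,0,-0.1],"roll":0},{"linear":[0,0,0],"roll":0},{"linear":[0,0,0],"roll":0}]'|grep pos;python3 t4.py;python3 tilt.py
```

```text
position: [0.5225, 0.1381, 0.1706]
ft_force: [-0.8, -0.2, -1.2]
grip_width: 0.0245
gripper_force: 37.1
position: [0.5225, 0.1381, 0.1706]
ft_force: [-0.1, -0.2, -0.9]
position: [0.5225, 0.1381, 0.1705]
ft_force: [-0.6, 0.3, -1.2]
position: [0.5225, 0.1381, 0.1705]
ft_force: [-0.3, -0.1, -2.0]
time_s: 18.53
position: [0.5224, 0.1381, 0.1965]
ft_force: [-0.3, 0.0, -2.5]
grip_width: 0.0244
gripper_force: 37.0
[0.52241982 0.13807856 0.19649177] runs [[(282, 290), (342, 350)], [(285, 292), (341, 348)], [(282, 296), (337, 351)], [(282, 296), (337, 351)]]
back 12 med x,y,zcent,zmin,width,n [  57.7   -0.4 -142.5 -142.8   10.3    5. ] sd 1.1
armL 8 med x,y,zcent,zmin,width,n [  36.3  -29.1 -134.7 -141.8   27.     5. ] sd 2.2
armR 8 med x,y,zcent,zmin,width,n [  36.5   27.1 -134.6 -141.2   26.5    5. ] sd 1.9
position: [0.542, 0.1411, 0.2037]
[0.5419883  0.14114053 0.20372023] runs [[(270, 370)], [(270, 370)], [(270, 370)], [(282, 296), (337, 351)]]
back 12 med x,y,zcent,zmin,width,n [  58.1   -0.4 -142.2 -143.     9.3    4.5] sd 1.2
armL 7 med x,y,zcent,zmin,width,n [  35.5  -28.8 -131.2 -126.5   22.     5. ] sd 0.3
armR 8 med x,y,zcent,zmin,width,n [  36.    27.1 -138.5 -140.2   11.3    5. ] sd 5.5
29 13 tilt x,y [-0.072  0.011] z@x=32,58: [-140.1, -142.0] sd 0.69
back mean x,z 57.8 -142.2 arm x,z L,R [(np.float64(33.8), np.float64(-133.5)), (np.float64(36.8), np.float64(-140.0))]
```

```bash
python3 -m jog '[{"linear":[-0.25,0,0],"roll":0},{"linear":[-0.25,0,0],"roll":0},{"linear":[0,0,0.2],"roll":0},{"linear":[0,0,0.2],"roll":0},{"linear":[0,0,0.2],"roll":0},{"linear":[0,0,0.11],"roll":0},{"linear":[0,0,0.06],"roll":0},{"linear":[0,0,0.05],"roll":0},{"linear":[0,0,0.04],"roll":0},{"linear":[0,0,0.04],"roll":0},{"linear":[0,0,0],"roll":0},{"linear":[0,0,0],"roll":0}]'| grep -E "ft|pos|grip"
for i in 1 2 3; do python3 -m jog '[{"linear":[0,0,0],"roll":0}]'| grep -E "ft|pos"; done
python3 t4.py
python3 -m jog '[{"linear":[0,0,-0.1],"roll":0},{"linear":[0,0,-0.2],"roll":0},{"linear":[0,0,-0.25],"roll":0},{"linear":[0,0,-0.15],"roll":0},{"linear":[0,0,0],"roll":0},{"linear":[0,0,0],"roll":0}]'| grep -E "time|ft|pos|grip"
python3 t4.py;python3 -m jog '[{"linear":[0.25,0,-0.1],"roll":0},{"linear":[0.25,0,-0.1],"roll":0},{"linear":[0,0,0],"roll":0},{"linear":[0,0,0],"roll":0}]'|grep pos;python3 t4.py;python3 tilt.py
```

```text
position: [0.5225, 0.1381, 0.1686]
ft_force: [-0.7, -0.2, 0.8]
grip_width: 0.0242
gripper_force: 37.1
position: [0.5225, 0.1381, 0.1686]
ft_force: [-0.3, 0.6, 1.4]
position: [0.5225, 0.1381, 0.1686]
ft_force: [-0.3, -0.3, 0.4]
position: [0.5225, 0.1381, 0.1685]
ft_force: [-0.8, -0.3, 0.7]
[0.522504   0.13809232 0.1685117 ] runs [[(270, 370)], [(284, 292), (341, 348)], [(282, 296), (337, 351)], [(282, 296), (337, 351)]]
back 12 med x,y,zcent,zmin,width,n [  57.2   -0.4 -136.3 -136.5   11.     6. ] sd 0.8
armL 8 med x,y,zcent,zmin,width,n [  36.3  -29.  -133.3 -134.5   12.8    6. ] sd 2.5
armR 8 med x,y,zcent,zmin,width,n [  36.4   27.7 -135.2 -135.8   11.5    5. ] sd 1.6
time_s: 21.02
position: [0.5225, 0.1381, 0.1966]
ft_force: [-0.2, 0.6, -2.8]
grip_width: 0.0243
gripper_force: 37.0
[0.52249336 0.13806167 0.19655513] runs [[(282, 290), (342, 351)], [(285, 292), (341, 348)], [(282, 296), (337, 351)], [(282, 296), (337, 351)]]
back 12 med x,y,zcent,zmin,width,n [  57.6   -0.4 -137.9 -138.5    9.     5. ] sd 1.5
armL 7 med x,y,zcent,zmin,width,n [  34.9  -29.2 -135.3 -139.5   28.     5. ] sd 2.3
armR 8 med x,y,zcent,zmin,width,n [  36.5   27.4 -134.5 -139.    26.5    5. ] sd 2.7
position: [0.542, 0.1411, 0.2037]
[0.54198661 0.14114787 0.20370834] runs [[(270, 370)], [(270, 370)], [(270, 370)], [(282, 296), (337, 351)]]
back 12 med x,y,zcent,zmin,width,n [  57.7   -0.4 -137.5 -138.8   10.     5.5] sd 1.4
armL 7 med x,y,zcent,zmin,width,n [  35.7  -28.7 -130.  -135.5   19.5    5. ] sd 0.4
armR 8 med x,y,zcent,zmin,width,n [  36.3   27.3 -136.1 -137.    10.     5. ] sd 2.7
29 17 tilt x,y [-0.014  0.005] z@x=32,58: [-137.5, -137.8] sd 0.65
back mean x,z 57.5 -138.4 arm x,z L,R [(np.float64(35.6), np.float64(-136.7)), (np.float64(36.2), np.float64(-137.0))]
```

```bash
python3 -m jog '[{"linear":[0,0,-0.3],"roll":0},{"linear":[0,0,-0.45],"roll":0},{"linear":[0,0,-0.45],"roll":0},{"linear":[0,0,-0.26],"roll":0},{"linear":[-0.04,0.3,0],"roll":0},{"linear":[-0.04,0.6,0],"roll":0},{"linear":[-0.04,0.8,0],"roll":0},{"linear":[-0.04,0.9,0],"roll":0},{"linear":[-0.04,0.9,0],"roll":0},{"linear":[-0.04,0.9,0],"roll":0},{"linear":[-0.05,0.9,0],"roll":0},{"linear":[-0.05,0.7,0],"roll":0}]'| grep pos
python3 -m jog '[{"linear":[-0.05,0.5,0],"roll":0},{"linear":[-0.05,0.27,0],"roll":0},{"linear":[0,0,0],"roll":0},{"linear":[0,0,0],"roll":0}]'| grep -E "time|ft|pos|grip"
python3 - <<'E'
from h import *
c,b=snap('wrist','w20');snap('scene','s20');snap('top','t20');s=env.observe();R,p=np.array(s['tool_rot']),np.array(s['position'])
g=b.mean(axis=2)
for y in (126,132,138,144,150): print(y,' '.join(str(int(v)) for v in g[y,276:358:2]))
for x in (310,318,326): print(x,' '.join(str(int(v)) for v in g[104:190:2,x]))
print(proj(c,[[.596,-.124,.091],[.596,-.124,.012]]))
E
```

```text
position: [0.5651, -0.1013, 0.2616]
time_s: 22.98
position: [0.5662, -0.1289, 0.2622]
ft_force: [1.0, 0.7, -2.4]
grip_width: 0.0243
gripper_force: 37.0
126 92 91 89 87 199 157 88 91 93 82 169 224 216 213 213 208 160 156 145 149 151 145 134 132 115 105 103 118 150 137 130 91 93 94 90 117 118 122 119 91 63
132 94 93 90 142 91 94 85 192 207 209 215 212 220 187 176 182 197 193 195 194 190 194 199 196 194 198 181 128 102 96 105 120 122 110 95 95 91 120 116 122 75
138 93 95 94 98 119 165 203 201 203 213 211 195 187 207 192 196 192 195 200 197 196 192 194 191 202 129 120 118 120 113 97 93 118 116 113 103 101 96 111 127 105
144 95 92 93 93 73 204 195 193 201 212 198 192 208 192 195 196 196 194 191 194 194 193 196 130 119 123 123 114 107 160 188 91 94 117 114 110 95 95 96 125 92
150 93 92 94 94 80 177 196 195 194 202 194 188 204 195 194 191 192 192 192 191 192 192 178 113 118 116 118 159 189 191 202 89 85 117 121 95 93 96 93 111 58
310 205 210 217 211 208 173 86 92 84 207 173 156 160 183 193 192 194 195 197 196 194 190 193 192 194 192 191 192 193 188 179 128 162 189 183 194 101 93 93 91 92 93 95
318 211 161 155 212 210 129 93 94 94 163 138 145 161 191 194 194 196 192 195 189 193 193 190 192 192 193 192 196 195 190 191 175 97 173 189 191 163 90 95 96 93 92 93
326 206 204 203 199 206 215 82 112 102 142 156 105 123 142 198 161 166 129 114 117 123 123 118 116 120 118 122 118 117 120 115 95 123 168 166 189 106 87 94 94 95 92 96
[[317.46404134 146.97734085]
 [317.78117617 138.86610073]]
```

```bash
python3 - <<'E'
from h import *
s=env.observe();R,p=np.array(s['tool_rot']),np.array(s['position']);c=optics.calibration('wrist')
b=cv2.imread('pics/w20.png');e=cv2.Canny(b,25,70)
def vote(c,e,ctr,z,r0,r1,rad):
    u,v=proj(c,[ctr])[0];ys,xs=np.where(e>0);m=np.hypot(xs-u,ys-v)<rad
    P=onz(c,np.c_[xs[m]+.5,ys[m]+.5],z)[:,:2]
    best=[]
    for dx in np.arange(-6,6.1,.25):
        for dy in np.arange(-6,6.1,.25):
            d=np.hypot(*(P-np.array(ctr[:2])-[dx/1e3,dy/1e3]).T)*1e3
            h,ed=np.histogram(d,np.arange(r0,r1,.7));h=h/ed[:-1];k=h.argmax();best.append((h[k],dx,dy,ed[k]+.35,))
    best.sort(reverse=True);return best[:6]
for x in vote(c,e,(.596,-.124,.091),.091,16,24,27): print('wrist top',np.round(x,2))
for n in('t20','top0'):
    ct=optics.calibration('top');e=cv2.Canny(cv2.imread(f'pics/{n}.png'),25,70)
    for x in vote(ct,e,(.596,-.124,.012),.012,43.5,47,70)[:3]: print(n,'foot',np.round(x,2))
e=cv2.Canny(b,25,70)
for x in vote(c,e,(.596,-.124,.012),.012,43.5,47,70)[:3]: print('wrist foot',np.round(x,2))
# ring rim in this image: back mid and lateral outer edges at ring height
print('p',p)
E
python3 t4.py
```

```text
wrist top [ 3.89 -0.25 -0.5  21.95]
wrist top [ 3.7   0.   -0.5  21.95]
wrist top [ 3.59 -1.   -0.25 18.45]
wrist top [ 3.54 -0.75 -0.25 18.45]
wrist top [ 3.54 -1.    0.   18.45]
wrist top [ 3.48 -0.75  0.   18.45]
t20 foot [ 0.44  1.    2.5  43.85]
t20 foot [ 0.44 -2.    2.5  43.85]
t20 foot [ 0.42  0.75  1.   45.25]
top0 foot [ 1.03  0.75  0.25 45.95]
top0 foot [ 0.92  1.    0.   45.95]
top0 foot [ 0.92  0.75  0.   45.95]
wrist foot [ 2.45 -1.25 -0.75 45.25]
wrist foot [ 2.34 -1.   -0.75 45.25]
wrist foot [ 2.32 -0.5  -0.75 45.25]
p [ 0.5665707  -0.12781627  0.26276011]
[ 0.5665707  -0.12781627  0.26276011] runs [[(270, 370)], [(270, 370)], [(270, 370)], [(270, 370)]]
back 12 med x,y,zcent,zmin,width,n [  71.7   -0.4 -134.6 -125.     5.8    1. ] sd 64.9
armL 1 med x,y,zcent,zmin,width,n [  37.6  -32.1 -135.3 -143.5   28.     3. ] sd 0.0
armR 6 med x,y,zcent,zmin,width,n [  39.    35.7 -134.4 -125.5   28.     5. ] sd 0.3
```

```bash
cat > st.py <<'E'
from h import *
s=env.observe();c,b=snap('wrist','w21');R,p=np.array(s['tool_rot']),np.array(s['position']);e=cv2.Canny(b,25,70)
ctr=(.596,-.124,.091);u,v=proj(c,[ctr])[0];ys,xs=np.where(e>0);m=np.hypot(xs-u,ys-v)<27
P=onz(c,np.c_[xs[m]+.5,ys[m]+.5],.091);best=[]
for dx in np.arange(-6,6.1,.25):
    for dy in np.arange(-6,6.1,.25):
        q=np.array(ctr[:2])+[dx/1e3,dy/1e3];best.append(((abs(np.hypot(*(P[:,:2]-q).T)*1e3-22)<.5).sum(),*q))
best.sort(reverse=True);q=np.mean([x[1:] for x in best[:4]],axis=0);t=(np.r_[q,.091]-p)@R*1000
print('p',p,'stub',q,[x[0] for x in best[:4]],'in tool',t.round(1),'move mm',t[0]-30.6,t[1]+.7,env.observe()['position'],np.degrees(np.arctan2(R[1,0],R[0,0])))
E
python3 st.py; python3 st.py
```

```text
p [ 0.5666719  -0.12797082  0.26286689] stub [ 0.5955    -0.1256875] [np.int64(102), np.int64(97), np.int64(97), np.int64(97)] in tool [ 28.8   2.3 171.9] move mm -1.7946919594802537 2.9539860269112994 [ 0.56670651 -0.12819063  0.26283862] 8.987007283215299
p [ 0.56670651 -0.12819063  0.26283862] stub [ 0.5955625 -0.1255625] [np.int64(100), np.int64(97), np.int64(94), np.int64(93)] in tool [ 28.9   1.9 171.8] move mm -1.7139695998421267 2.601008863857219 [ 0.56671523 -0.12834213  0.26283118] 8.974049993430919
```

```bash
python3 -m jog '[{"linear":[-0.04,0.05,0],"roll":0},{"linear":[0,0,0],"roll":0},{"linear":[0,0,0.1],"roll":0},{"linear":[0,0,0.1],"roll":0},{"linear":[0,0,0],"roll":0},{"linear":[0,0,0],"roll":0},{"linear":[0,0,0],"roll":0},{"linear":[0,0,0],"roll":0},{"linear":[0,0,0],"roll":0},{"linear":[0,0,0],"roll":0}]'| grep -E "time|ft|pos|grip"
python3 st.py; python3 st.py; python3 - <<'E'
from h import *
b=cv2.imread('pics/w21.png');g=b.mean(axis=2)
for y in (140,146,152): print(y,' '.join(str(int(v)) for v in g[y,270:362]))
E
```

```text
time_s: 24.17
position: [0.5655, -0.1313, 0.2548]
ft_force: [-1.3, -0.2, -2.2]
grip_width: 0.0239
gripper_force: 37.0
p [ 0.56545192 -0.13128791  0.2548336 ] stub [ 0.595625 -0.125625] [np.int64(110), np.int64(106), np.int64(105), np.int64(100)] in tool [ 30.6  -0.9 163.8] move mm 0.04946521265735626 -0.24572133092056958 [ 0.56543747 -0.13130709  0.25480585] 8.897945496034085
p [ 0.56543747 -0.13130709  0.25480585] stub [ 0.595625 -0.125625] [np.int64(115), np.int64(113), np.int64(111), np.int64(106)] in tool [ 30.7  -1.  163.8] move mm 0.07993129485391037 -0.2573668186665058 [ 0.56543744 -0.1313055   0.25479667] 8.89899216150877
140 90 92 90 92 95 96 94 88 129 145 107 90 95 96 90 86 167 207 205 201 202 208 205 208 202 187 189 202 209 200 188 191 197 193 189 193 196 199 197 193 195 195 200 158 108 115 139 133 116 119 123 120 123 120 120 108 163 197 196 195 194 192 197 168 113 98 95 96 108 117 113 117 118 118 118 119 107 87 94 98 95 90 104 123 123 89 54 58 60 58 60 58
146 93 93 96 96 95 92 91 90 94 94 90 95 94 87 72 161 205 202 198 199 204 204 210 197 188 192 207 199 190 194 201 201 197 195 195 193 190 192 191 197 192 193 175 132 118 123 117 120 123 118 117 112 164 201 192 190 190 186 188 191 196 194 194 190 199 158 91 94 89 104 111 117 117 114 121 121 116 99 92 95 99 94 92 110 100 58 59 60 57 64 61 60
152 96 94 90 93 96 92 91 93 90 94 91 95 93 94 92 59 159 206 202 200 203 202 203 203 185 181 192 200 199 192 191 191 195 194 188 192 192 194 191 188 195 201 163 109 122 122 123 121 117 116 109 157 198 195 196 193 193 192 190 192 192 191 195 198 193 142 85 85 95 114 119 116 123 107 75 56 81 96 96 93 95 96 88 65 59 63 57 53 66 57 60 61
```

```bash
python3 -m jog '[{"linear":[0,0,0.1],"roll":0},{"linear":[0,0,0.15],"roll":0},{"linear":[0,0,0.15],"roll":0},{"linear":[0,0,0.15],"roll":0},{"linear":[0,0,0.12],"roll":0},{"linear":[0,0,0.1],"roll":0},{"linear":[0,0,0],"roll":0},{"linear":[0,0,0],"roll":0}]'| grep -E "time|ft|pos|grip"
python3 -m jog '[{"linear":[0,0,0.1],"roll":0},{"linear":[0,0,0.12],"roll":0},{"linear":[0,0,0.12],"roll":0},{"linear":[0,0,0.1],"roll":0},{"linear":[0,0,0.08],"roll":0},{"linear":[0,0,0.03],"roll":0},{"linear":[0,0,0],"roll":0},{"linear":[0,0,0],"roll":0},{"linear":[0,0,0],"roll":0},{"linear":[0,0,0],"roll":0}]'| grep -E "time|ft|pos|grip"
for i in 1 2 3; do python3 -m jog '[{"linear":[0,0,0],"roll":0}]'| grep -E "ft|pos"; done
python3 - <<'E'
from h import *
c,b=snap('wrist','w22');cs,b2=snap('scene','s22');ct,b3=snap('top','t22');s=env.observe();R,p=np.array(s['tool_rot']),np.array(s['position']);print(p)
g=b.mean(axis=2)
# predicted ring back rim
W=lambda x,y,z:p+R@(np.array([x,y,z])/1e3)
print('pred wrist back mid',proj(c,[W(57.6,-.5,137)]),'armL,R',proj(c,[W(36,-29,137),W(36,27.5,137)]))
for x in (310,316,322): print(x,[int(v) for v in g[100:150,x]])
for y in (140,): print(y,[int(v) for v in g[y,270:362]])
uv=proj(cs,[W(57.6,-.5,137)])[0];print('scene back',uv);x=int(uv[0]);g2=b2.mean(axis=2)
for xx in(x-6,x,x+6): print(xx,[int(v) for v in g2[int(uv[1])-16:int(uv[1])+14,xx]])
print('groove near-edge scene rows z .06,.065,.07 ',proj(cs,[[.5956+.0192,-.1256-.0089,z] for z in(.06,.065,.07,.085)]).round(1).tolist())
E
```

```text
time_s: 24.93
position: [0.5654, -0.1313, 0.2238]
ft_force: [0.4, 1.1, -1.8]
grip_width: 0.0244
gripper_force: 37.0
time_s: 25.77
position: [0.5655, -0.1313, 0.2022]
ft_force: [-0.0, -0.7, -2.5]
grip_width: 0.0243
gripper_force: 37.0
position: [0.5655, -0.1313, 0.2021]
ft_force: [-0.2, 0.3, -1.6]
position: [0.5654, -0.1313, 0.202]
ft_force: [0.1, 0.0, -1.7]
position: [0.5654, -0.1313, 0.202]
ft_force: [0.1, -0.6, -2.2]
[ 0.56542375 -0.13131188  0.20194349]
pred wrist back mid [[316.86003771 119.33695587]] armL,R [[283.73324816 145.1545929 ]
 [349.43003728 145.22980196]]
310 [212, 214, 220, 146, 97, 97, 99, 101, 94, 95, 185, 217, 218, 218, 175, 99, 90, 95, 95, 96, 87, 140, 203, 214, 215, 166, 107, 122, 141, 151, 154, 165, 171, 174, 187, 194, 199, 197, 191, 190, 197, 201, 202, 196, 197, 195, 196, 194, 191, 192]
316 [212, 213, 209, 211, 139, 121, 120, 166, 175, 171, 205, 211, 214, 189, 104, 93, 108, 111, 96, 89, 140, 203, 213, 218, 162, 116, 150, 136, 128, 135, 148, 150, 156, 174, 195, 202, 199, 203, 199, 196, 195, 197, 193, 193, 196, 198, 195, 194, 191, 195]
322 [215, 212, 207, 208, 21
[... 580 characters left out ...]
15, 118, 121, 121, 93, 51, 63, 66, 60, 59, 89, 118, 126, 122, 121, 116, 119, 122, 103, 51]
scene back [297.3945617  263.98672796]
291 [239, 239, 239, 239, 239, 239, 239, 240, 224, 203, 189, 174, 173, 174, 175, 164, 89, 96, 150, 146, 93, 142, 173, 171, 168, 182, 224, 222, 206, 167]
297 [239, 239, 239, 239, 243, 243, 235, 226, 215, 207, 205, 204, 202, 175, 126, 109, 152, 148, 112, 159, 185, 187, 186, 213, 247, 244, 244, 215, 168, 172]
303 [148, 147, 148, 144, 139, 117, 135, 147, 143, 188, 204, 161, 143, 136, 189, 245, 249, 247, 252, 252, 251, 252, 244, 229, 206, 204, 204, 205, 216, 240]
groove near-edge scene rows z .06,.065,.07  [[290.9, 265.1], [290.7, 263.7], [290.5, 262.3], [289.9, 258.1]]
```

```bash
python3 -m jog '[{"linear":[-0.03,0,0],"roll":0},{"linear":[0,0,0],"roll":0},{"linear":[0,0,0],"roll":0},{"linear":[0,0,0],"roll":0},{"linear":[0,0,0],"roll":0},{"linear":[0,0,0],"roll":0}]'| grep -E "time|ft|pos|grip"
python3 - <<'E'
from h import *
cs,b2=snap('scene','s23');s=env.observe();R,p=np.array(s['tool_rot']),np.array(s['position'])
g=b2.mean(axis=2);W=lambda x,y:(p+R@(np.array([x,y,0])/1e3))[:2]
cx=59.2-23.5
for a in(-50,-35,-20,0,20,35):
    q=W(cx+23.5*np.cos(np.radians(a)),-.6+23.5*np.sin(np.radians(a)))
    uv=proj(cs,[[*q,z] for z in(.062,.065,.068)]);x=int(uv[1,0]);r=int(uv[1,1]);print(a,uv.round(1).tolist(),'rows from',r-8,[int(v) for v in g[r-8:r+9,x]])
f=np.array([.5956,-.1256]);d=(cs['T'][:2,3]-f);d/=np.linalg.norm(d)
uv=proj(cs,[[*(f+d*r),z] for r,z in((-.022,.091),(.018,.091),(.022,.087),(.03,.034),(.045,.012))]);print('stub near',uv.round(1).tolist())
x=int(uv[1,0]);print('col',x,'rows from 240',[int(v) for v in g[240:300,x]])
E
```

```text
time_s: 26.67
position: [0.5642, -0.1315, 0.2019]
ft_force: [-0.6, -0.2, -2.2]
grip_width: 0.0246
gripper_force: 37.0
-50 [[302.4, 258.4], [302.3, 257.6], [302.2, 256.8]] rows from 249 [141, 130, 117, 133, 144, 142, 157, 231, 214, 159, 145, 137, 157, 212, 228, 228, 247]
-35 [[301.7, 260.6], [301.6, 259.8], [301.5, 259.0]] rows from 251 [186, 189, 185, 183, 199, 211, 203, 172, 134, 146, 136, 126, 210, 218, 222, 228, 243]
-20 [[300.3, 262.7], [300.2, 261.9], [300.2, 261.0]] rows from 253 [230, 227, 224, 208, 179, 160, 110, 133, 148, 139, 163, 199, 210, 208, 215, 230, 245]
0 [[297.6, 264.9], [297.5, 264.1], [297.4, 263.2]] rows from 256 [207, 206, 204, 202, 176, 126, 121, 150, 131, 127, 167, 184, 187, 185, 213, 247, 245]
20 [[294.2, 266.3], [294.1, 265.5], [294.0, 264.6]] rows from 257 [191, 189, 187, 183, 182, 132, 123, 159, 130, 113, 176, 171, 170, 170, 192, 246, 244]
35 [[291.4, 266.7], [291.3, 265.8], [291.1, 265.0]] rows from 257 [189, 174, 173, 174, 176, 163, 89, 118, 138, 120, 114, 176, 171, 171, 169, 181, 226]
stub near [[288.8, 241.0], [290.8, 255.1], [291.2, 257.7], [293.7, 275.1], [295.3, 286.2]]
col 290 rows from 240 [154, 192, 204, 241, 240, 239, 239, 239, 239, 239, 238, 239, 239, 240, 241, 226, 192, 188, 174, 174, 174, 174, 168, 89, 108, 147, 119, 101, 175, 172, 170, 170, 173, 185, 239, 205, 167, 169, 170, 170, 172, 185, 225, 233, 241, 238, 216, 166, 168, 143, 100, 136, 148, 147, 146, 146, 147, 147, 147, 146]
```

```bash
python3 -m jog '[{"linear":[0,0,0.025],"roll":0},{"linear":[0,0,0],"roll":0},{"linear":[0,0,0],"roll":0},{"linear":[0,0,0],"roll":0},{"linear":[0,0,0],"roll":0},{"linear":[0,0,0],"roll":0},{"linear":[0,0,0],"roll":0},{"linear":[0,0,0],"roll":0}]'| grep -E "time|ft|pos|grip"
python3 -c "
from rig import env
print(env.close_job())"
```

```text
time_s: 27.38
position: [0.5642, -0.1315, 0.2009]
ft_force: [0.3, -0.3, -2.6]
grip_width: 0.0244
gripper_force: 37.0
the job is handed in; nothing more can be done
None
```

I handed the job in at about 27.4 s with ring_m spread around the stub at groove height, carried by the fully squeezed pliers. The wrist force showed no sign of contact with the stub, and by camera estimate the ring was within about 2 mm of mid-groove height and close to level; `close_job()` returned no verdict.

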